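# Change over the bench tumbler

### The job

Change over the bench tumbler: draw its tilt-lock bolt right out and push the catch tray fully in under the barrel, then tip the barrel (red handle) all the way over to its stop so that the bright finished bearing blocks drop into the tray, and bring it back level. Then push the lock bolt fully home again, pull the tray fully out with the finished blocks in it, and put every raw brown casting from the rubber mat into the barrel. Let go of everything, and leave the other things on the bench where they are.

Things in the scene. Friction and masses are not known exactly. Their poses are not given: they have to be found in the camera images.
- tumbler: Bench tumbler, fixed: blue drive housing on its -x side (x -175 to -109 mm, 212 mm high), thin blue plate on its +x side (x 108 to 122, 224 high), between them a green eight-sided open barrel that tips towards the tumbler's -y, over a steel tray on runners. Origin on the bench under the middle of the tilt axis; x along that axis, z up, the tray pulls out to -y. Yaw within 0.12 rad.
- pivot (a point): Fixed middle of the barrel's tilt axis, 195 mm above the bench, axes as the tumbler's; the tilt axis is its x.
- barrel (a joint): Tilt of the barrel, rad: 0 = level (mouth up), at its rest stop; grows as the mouth tips towards the tumbler's -y, up to the stop at 2.36 (135 degrees), where its lip is 80 mm above the bench. A brake (0.8 N m) holds it where it is left; the handle needs 5 to 10 N. It tips only when the lock bolt is drawn; with the bolt home it has about 0.07 rad of play.
- barrel_floor (a point): Middle of the barrel's inner floor, turning with it (z towards the mouth, x along the tilt axis), 150 mm above the bench when level. Octagon 132 mm across flats at the floor, 160 at the mouth, 120 mm deep, walls 5 mm; rim 270 mm above the bench when level. Rubber-lined: blocks slide out only well past 90 degrees.
- barrel_handle (a point): Middle of the red tipping handle: bar of 12 mm diameter along the tilt axis, free in its middle 80 mm. Barrel level: 130 mm to the +y side of the axis, 55 above it (45 clear of the wall). It turns with the barrel, 141 mm from the axis, over the top; at full tilt it is 131 mm to the -y side, 52 above the axis. Can be held from above, fingers down, all the way: it turns between the fingers.
- bolt (a joint): Tilt-lock bolt on top of the drive housing, m: 0 = fully home (locked, its tip between two lugs on the barrel's disc), 0.03 = fully drawn (free), its end stop. Drawn towards the tumbler's -x. It goes home only with the barrel level (within about 0.06 rad). Moves with 2 to 5 N and stays where it is left.
- bolt_knob (a point): Middle of the red round knob standing on the bolt: 24 mm diameter, 32 mm tall (top 16 mm above this point), 266 mm above the bench; when home 132 mm to the tumbler's -x side of the tilt axis' middle; moves with the bolt. Grip it from above.
- tray (a joint): Catch tray on its runners, in m: 0 = fully in under the barrel (stop), 0.15 = fully pulled out (stop), towards the tumbler's -y. Moves with 3 to 8 N and stays where it is left.
- tray_handle (a point): Middle of the tray's black pull handle: a bar of 12 mm diameter, 100 mm long, along the tumbler's x, 88 mm above the bench, 40 mm beyond the tray's -y end wall; moves with the tray. Hold it from above across its thickness.
- tray_floor (a point): Middle of the tray's inner floor, 28 mm above the bench, moving with the tray; axes as the tumbler's. The tray is 180 mm (x) by 220 mm (y) outside, walls 4 mm, its rim 40 mm above this point.
- raw1: Cast bearing block: flat base 72 x 28 x 10 mm, long along its x; on it a round boss, 44 mm diameter, 26 mm thick, its flat faces to +y and -y (grip across these); 46 mm high in all. Origin: centre of the underside, z up. 0.11 to 0.22 kg. Raw: dull brown, on the rubber mat at the start. There are 2 to 4 raw castings; the missing ones read None from the start.
- raw2: Cast bearing block: flat base 72 x 28 x 10 mm, long along its x; on it a round boss, 44 mm diameter, 26 mm thick, its flat faces to +y and -y (grip across these); 46 mm high in all. Origin: centre of the underside, z up. 0.11 to 0.22 kg. Raw: dull brown, on the rubber mat at the start. There are 2 to 4 raw castings; the missing ones read None from the start.
- raw3: Cast bearing block: flat base 72 x 28 x 10 mm, long along its x; on it a round boss, 44 mm diameter, 26 mm thick, its flat faces to +y and -y (grip across these); 46 mm high in all. Origin: centre of the underside, z up. 0.11 to 0.22 kg. Raw: dull brown, on the rubber mat at the start. There are 2 to 4 raw castings; the missing ones read None from the start.
- raw4: Cast bearing block: flat base 72 x 28 x 10 mm, long along its x; on it a round boss, 44 mm diameter, 26 mm thick, its flat faces to +y and -y (grip across these); 46 mm high in all. Origin: centre of the underside, z up. 0.11 to 0.22 kg. Raw: dull brown, on the rubber mat at the start. There are 2 to 4 raw castings; the missing ones read None from the start.
- finished1: Cast bearing block: flat base 72 x 28 x 10 mm, long along its x; on it a round boss, 44 mm diameter, 26 mm thick, its flat faces to +y and -y (grip across these); 46 mm high in all. Origin: centre of the underside, z up. 0.11 to 0.22 kg. Finished: bright aluminium, standing in the barrel at the start. There are 2 or 3; a missing one reads None from the start.
- finished2: Cast bearing block: flat base 72 x 28 x 10 mm, long along its x; on it a round boss, 44 mm diameter, 26 mm thick, its flat faces to +y and -y (grip across these); 46 mm high in all. Origin: centre of the underside, z up. 0.11 to 0.22 kg. Finished: bright aluminium, standing in the barrel at the start. There are 2 or 3; a missing one reads None from the start.
- finished3: Cast bearing block: flat base 72 x 28 x 10 mm, long along its x; on it a round boss, 44 mm diameter, 26 mm thick, its flat faces to +y and -y (grip across these); 46 mm high in all. Origin: centre of the underside, z up. 0.11 to 0.22 kg. Finished: bright aluminium, standing in the barrel at the start. There are 2 or 3; a missing one reads None from the start.
- mat: Black rubber mat, 260 x 260 x 3 mm, fixed, origin under its centre. The raw castings stand on it, their undersides 3 mm above the bench.
- pad: Bystander: yellow polishing pad, a disc of 110 mm diameter, 34 mm high, origin under its centre.
- polish: Bystander: white bottle with a red label, 60 mm diameter, 160 mm tall, origin under its centre.
- brush: Bystander: hand brush lying on the bench, about 140 mm long, origin under its middle, long along its x.
- wrench: Bystander: steel wrench lying on the bench, about 180 mm long, origin under its middle, long along its x.
Not all that is in view belongs to the job. What is shaped like the raw1 but purple or turquoise is not meant.

How it is judged:
By the outcome, as a careful person would: the job done as asked, in the order asked, and still so for the second after the job is handed in, with the robot touching nothing.
Of raw1, raw2, raw3, raw4 only 2 to 4 are there at a start; the rules pass over those that are not, and their reading is None.
Of finished1, finished2, finished3 only 2 to 3 are there at a start; the rules pass over those that are not, and their reading is None.
At some moment in a run one of raw1, raw2, raw3, raw4 may be knocked a few centimetres aside while the robot is not near it.
Once in a run the grip may slacken for a moment while it holds something.
It also fails if it takes over 210 s, if anything falls off the work surface, if the arm or the gripper's body presses on something with over 40 N, if the wrist force passes 120 N, or if a joint passes its speed limit or range.

### The arm

A 6-joint arm with a two-finger parallel gripper is mounted at the origin on the work surface. World frame = base frame: x ahead of the robot, y to its left, z up, the work surface at z = 0. Lengths are in m, angles in degrees, forces in N, time in s.
With the tool pointing down it reaches from about 0.3 to 0.75 m from the base axis. Payload 8.5 kg.
Tool frame: the origin (TCP) lies on the front face of the gripper's body, between the roots of the fingers; the fingertips stand 64 mm ahead of it and the grasp point (between the pads) lies 45 mm ahead of it (arm.pinch_z is the distance from the TCP to the grasp point, in m); z points along the fingers, y is the line along which they close (so a half turn about z gives the same grasp; the last joint's range is limited). The gripper opens to 88 mm and grips with 3 to 60 N. Pads are 18 mm wide; open, the fingers measure 123 mm over their backs; the gripper's body (75 mm by 187 mm) begins 45 mm behind the grasp point.
Start: joints at [-82.007, 21.807, 74.336, -0, 83.858, -12.336], TCP at [0.191, -0.516, 0.303] pointing down, gripper open.
Joint ranges: [-178.18, 178.18], [-50.72, 133.34], [12.68, 142.11], [-81.47, 261.47], [9.98, 163.14], [-165.26, 165.26]. Speed limits (degrees/s): [136.94, 136.94, 180, 180, 180, 180].

### API

Orientations are given as [roll, pitch, yaw] about the fixed x, y, z axes, in that order (R = Rz(yaw) Ry(pitch) Rx(roll)).
In Python, from bench import arm, cams, look_for gives the robot as it stands.
- The arm moves only by the tool carry_out, never from a script. Its argument "motion" is one flat list of numbers, 7 for each row, row after row: the shift along the tool's x, y, z scaled (see below), then the turn, a rotation vector about the tool's x, y, z scaled (see below), then the finger opening in mm, from 0 to 88.1. In form: [tx, ty, tz, ax, ay, az, jaw, tx, ty, tz, ax, ay, az, jaw, ...]. A call has 1 to 20 rows; each row shifts and turns the commanded pose from where the row before left it, along the tool's axes as they then stand; what a row does not reach is not made up. The controller multiplies each number of a shift by 30 mm and each number of a turn by 30 degrees. A row lasts 1/12 s, in which the tool goes at most 41.7 mm and 7.16 degrees, less where a joint would pass 70% of its speed; a pose out of reach is approached as far as the arm can. A call with a number of a shift or a turn outside -1 to 1 is refused whole. A call with a gripper value outside its range is refused whole. The fingers move at their own pace and stop on an object; the grip force is fixed at half the most. Time passes only in rows, so rows that do not move let the fingers close. It gives the time, the measured TCP pose, the force, the opening and the grip force at its end, in the units of the state.
- arm.sense(): the state, without advancing time (a new reading comes with each control period).
- cams.snapshot(name): name is "side" or "top"; returns the picture (384x512x3 uint8, red, green, blue); there is no depth.
- cams.camera_info(name): a dict with "mtx" (3x3 intrinsics, pixels), "k1" (the pictures are not rectified: a ray, as slopes to the right and down, at radius r is drawn at 1 + k1 r^2 times it, then the intrinsics apply), "pose" (4x4, takes a point from camera to world coordinates). Camera axes: x right, y down, z forward; pixel columns grow to the right and rows downward; lengths in m; the calibration is good to about 2 mm. A picture is of the moment at which its call begins. camera_info takes no time and is no camera call.
- arm.sign_off(): hands the job in; it is judged then, once.
Trained networks look in the newest picture that a camera, given by its name, has taken for a name from the list of things; names that differ only in an ending like _2 or _b are one class to them, and where a whole thing is asked for, a point or a joint stands for the part that bears it (a point fixed in the world has none). Each returns a list of dicts, best first, with "confidence" (0 to 1); they miss things now and then, are a little off and sometimes report something else, mostly with a low value. They report only what shows in the picture. A call takes as long as a camera call. They do not tell look-alikes from the thing itself.
- look_for(camera, query): "location" ([column, row] in pixels, amid what is visible of it).
The state is a dict: "clock": time; "qpos": joint angles; "joint_velocities": joint speeds; "joint_efforts": joint torques, N m; "tcp_pos": TCP position; "ee_rot": TCP orientation; "ft_force": force on the tool from outside, world axes, zero at the start; "moment": the same for the moment, N m; "width": finger opening in m; "grip_force": force on a finger pad.
Only numpy, scipy, OpenCV 4.12 (cv2) and the standard library are available. Lean on these libraries where they do the work, as an engineer would, in place of code of your own. Each camera call takes 0.05 s, during which the arm holds its last target. There are 200 camera calls.

## Working session

There is one attempt and no reset: what is moved stays moved. The work goes in short steps, Python scripts to look and compute and a tool call to move; the robot and the scene stay as the last step left them, time stands still between calls to the robot, and variables do not carry over. Pictures are saved under pics/ and viewed, at most 14 in all, crops included, and the job is handed in when it is done.

Besides the shell and the picture viewer there is one more tool, called as a command line: name --argument value ..., lists and objects as JSON in quotes. carry_out: Moves the arm, as the interface text tells. Its arguments: {"type":"object","properties":{"motion":{"type":"array","items":{"type":"number"}}},"required":["motion"]}

```bash
mkdir -p pics
cat > h.py <<'E'
import numpy as np, cv2
from bench import arm, cams, look_for
from scipy.spatial.transform import Rotation as R
def ray(cam,px):
    c=cams.camera_info(cam); K=np.array(c["mtx"]); P=np.array(c["pose"])
    d=np.array([(px[0]-K[0,2])/K[0,0],(px[1]-K[1,2])/K[1,1]]); u=d.copy()
    for _ in range(20): u=d/(1+c["k1"]*(u@u))
    return P[:3,3],P[:3,:3]@np.array([u[0],u[1],1])
def at_z(cam,px,z):
    o,d=ray(cam,px); return o+d*(z-o[2])/d[2]
def proj(cam,p):
    c=cams.camera_info(cam); K=np.array(c["mtx"]); P=np.array(c["pose"])
    q=P[:3,:3].T@(np.array(p)-P[:3,3]); u=q[:2]/q[2]; u=u*(1+c["k1"]*(u@u))
    return np.array([K[0,0]*u[0]+K[0,2],K[1,1]*u[1]+K[1,2]])
def snap(cam,name,crop=None,s=1):
    im=cams.snapshot(cam)[:,:,::-1]
    if crop: im=im[crop[1]:crop[3],crop[0]:crop[2]]
    cv2.imwrite(f"pics/{name}.png",cv2.resize(im,None,fx=s,fy=s,interpolation=cv2.INTER_CUBIC))
def tri(a,b):
    o1,d1=ray("top",a);o2,d2=ray("side",b)
    t=np.linalg.lstsq(np.stack([d1,-d2],1),o2-o1,rcond=None)[0]
    p,q=o1+t[0]*d1,o2+t[1]*d2
    return (p+q)/2,np.linalg.norm(p-q)
def rows(dw,yaw=0):
    """world displacement -> tool axes in units of 30mm and yaw turn in units of 30deg"""
    s=arm.sense(); M=R.from_euler("xyz",s["ee_rot"],degrees=True).as_matrix()
    return np.round(M.T@np.array(dw)/0.03,2)
E
python3 - <<'E'
from h import *
snap("top","t0",s=1.5);snap("side","s0",s=1.5)
for c in ("top","side"):
    i=cams.camera_info(c);print(c,np.round(i["pose"],3).tolist(),np.round(i["mtx"],1).tolist(),i["k1"])
    for n in ["tumbler","barrel_handle","bolt_knob","tray_handle","tray_floor","raw1","finished1","mat"]:
        print(n,[(np.round(d["location"]).tolist(),round(d["confidence"],2)) for d in look_for(c,n)][:7])
print(arm.sense())
E
```

```text
top [[-0.011, -0.991, 0.135, 0.365], [-1.0, 0.008, -0.022, -0.001], [0.02, -0.135, -0.991, 1.256], [0.0, 0.0, 0.0, 1.0]] [[382.0, 0.0, 253.5], [0.0, 382.0, 191.8], [0.0, 0.0, 1.0]] -0.021205811055509758
tumbler [([194.0, 187.0], 0.93)]
barrel_handle [([158.0, 172.0], 0.94), ([235.0, 241.0], 0.22)]
bolt_knob [([158.0, 221.0], 0.74), ([337.0, 179.0], 0.33)]
tray_handle [([238.0, 188.0], 0.89)]
tray_floor [([237.0, 185.0], 0.95)]
raw1 [([374.0, 213.0], 0.72), ([376.0, 134.0], 0.65), ([337.0, 181.0], 0.64), ([292.0, 134.0], 0.57), ([370.0, 179.0], 0.55), ([339.0, 219.0], 0.54), ([319.0, 135.0], 0.53)]
finished1 [([165.0, 178.0], 0.57), ([176.0, 178.0], 0.48), ([340.0, 180.0], 0.3)]
mat [([354.0, 202.0], 0.81), ([339.0, 219.0], 0.55)]
side [[0.947, -0.226, 0.227, 0.229], [-0.32, -0.645, 0.694, -0.881], [-0.01, -0.73, -0.683, 1.042], [0.0, 0.0, 0.0, 1.0]] [[449.5, 0.0, 256.2], [0.0, 449.5, 187.0], [0.0, 0.0, 1.0]] -0.039654960951105565
tumbler [([248.0, 171.0], 0.97)]
barrel_handle [([248.0, 126.0], 0.91)]
bolt_knob [([205.0, 124.0], 0.69)]
tray_handle [([261.0, 212.0], 0.94)]
tray_floor [
[... 247 characters left out ...]
 211.0], 0.5)]
{'clock': 0.9, 'qpos': array([-8.20073201e+01,  2.18073392e+01,  7.43375511e+01,  4.09062508e-04,
        8.38576600e+01, -1.23365891e+01]), 'joint_velocities': array([ 0.02274196,  0.02282366, -0.01494605,  0.0348516 , -0.02195172,
        0.02124914]), 'joint_efforts': array([-3.04014771e-03, -4.37798989e+01, -2.24730098e+01,  7.12278765e-02,
        3.14001075e-02, -9.61976525e-06]), 'tcp_pos': array([ 0.19106632, -0.51571891,  0.30273127]), 'ee_rot': array([-1.79997595e+02, -9.42203253e-04,  2.03292251e+01]), 'ft_force': array([ 0.79473746,  0.30221941, -0.56724531]), 'moment': array([ 0.01130684,  0.03527138, -0.01782383]), 'grip_force': 0.0, 'width': 0.08790337160506329}
```

View pics/t0.png

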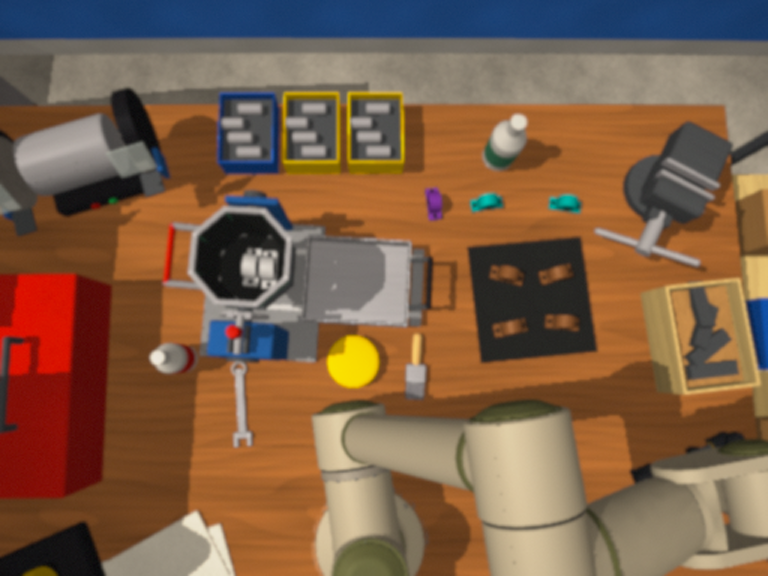

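View pics/s0.png

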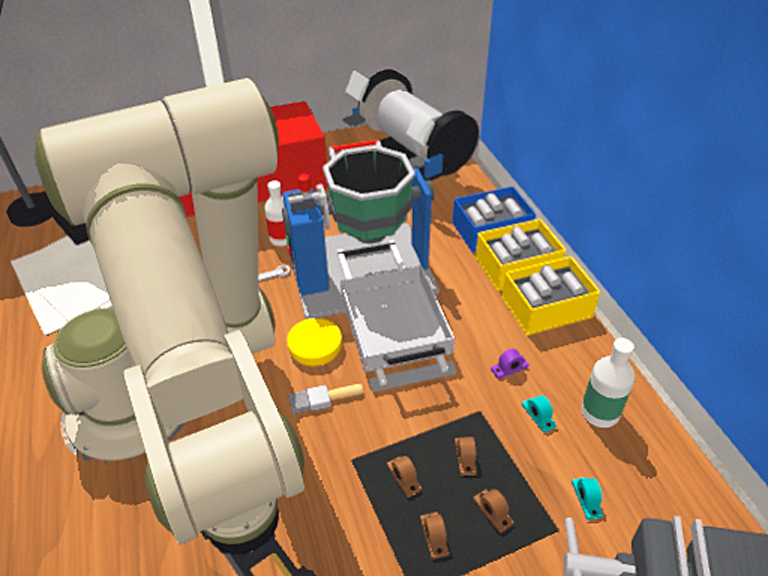

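Top view: tumbler at about (240,260) in the 1.5x picture, its x axis along world +x and the tray out to world −y. There are 4 brown castings on the mat and 2 finished blocks visible in the barrel, and purple and turquoise look-alikes sit above the mat. The side view agrees. Next I'll fit the poses.

```bash
cat >> h.py <<'E'
from scipy.optimize import minimize, least_squares
def hsv(cam): return cv2.cvtColor(cams.snapshot(cam),cv2.COLOR_RGB2HSV).astype(int)
def brown(h): return ((h[...,0]>=5)&(h[...,0]<=16)&(h[...,1]>110)&(h[...,2]>40)).astype(np.uint8)
def parts():
    b=np.array([[x,y,z] for x in(-.036,.036) for y in(-.014,.014) for z in(0,.01)])
    a=np.linspace(0,2*np.pi,24)
    c=np.array([[.022*np.cos(t),y,.024+.022*np.sin(t)] for t in a for y in(-.013,.013)])
    return b,c
def render(cam,p,z0,S=4):
    x,y,w=p; m=np.zeros((384*S,512*S),np.uint8)
    for q in parts():
        q=R.from_euler("z",w).apply(q)+[x,y,z0]
        uv=np.array([proj(cam,v) for v in q])*S+S/2-.5
        cv2.fillConvexPoly(m,cv2.convexHull(np.round(uv).astype(np.int32)),1)
    return cv2.resize(m.astype(np.float32),(512,384),interpolation=cv2.INTER_AREA)
def fit_block(masks,x,y,z0):
    def cost(p):
        c=0
        for cam,m in masks.items():
            r=render(cam,p,z0); u=proj(cam,[p[0],p[1],z0+.02]).astype(int)
            w=np.s_[max(u[1]-28,0):u[1]+28,max(u[0]-28,0):u[0]+28]
            c+=np.abs(r[w]-m[w]).sum()/r[w].sum()
        return c
    best=min(((cost((x,y,w)),w) for w in np.linspace(-np.pi/2,np.pi/2,12,endpoint=False)))
    r=minimize(cost,[x,y,best[1]],method="Nelder-Mead",options=dict(initial_simplex=[[x,y,best[1]],[x+.008,y,best[1]],[x,y+.008,best[1]],[x,y,best[1]+.2]],xatol=3e-4,fatol=1e-3,maxiter=70))
    return r.x,r.fun
def raws(cams_=("top","side")):
    M={c:brown(hsv(c)) for c in cams_}
    info=[]
    c0=cams_[0]
    n,l,st,ce=cv2.connectedComponentsWithStats(M[c0])
    for i in range(1,n):
        if 60<st[i,4]<600:
            p=at_z(c0,ce[i],.024)
            if .1<p[0]<.62 and -.65<p[1]<-.25:
                info.append(fit_block(M,p[0],p[1],.003))
    return info
E
cat > m1.py <<'E'
from h import *
for p,f in raws(): print("raw",np.round(p[:2],4),round(np.degrees(p[2]),1),round(f,2))
obs=[]
for cam in("top","side"):
    h=hsv(cam); red=(((h[...,0]<5)|(h[...,0]>174))&(h[...,1]>150)&(h[...,2]>60)).astype(np.uint8)
    n,l,st,ce=cv2.connectedComponentsWithStats(red)
    for i in range(1,n):
        if st[i,4]>12: print(cam,"red",st[i].tolist(),np.round(ce[i],1))
E
python3 m1.py
```

```text
Traceback (most recent call last):
  File "m1.py", line 2, in <module>
    for p,f in raws(): print("raw",np.round(p[:2],4),round(np.degrees(p[2]),1),round(f,2))
               ~~~~^^
  File "h.py", line 63, in raws
    info.append(fit_block(M,p[0],p[1],.003))
                ~~~~~~~~~^^^^^^^^^^^^^^^^^^
  File "h.py", line 52, in fit_block
    r=minimize(cost,[x,y,best[1]],method="Nelder-Mead",options=dict(initial_simplex=[[x,y,best[1]],[x+.008,y,best[1]],[x,y+.008,best[1]],[x,y,best[1]+.2]],xatol=3e-4,fatol=1e-3,maxiter=70))
  File "h.py", line 47, in cost
    r=render(cam,p,z0); u=proj(cam,[p[0],p[1],z0+.02]).astype(int)
  File "h.py", line 40, in render
    uv=np.array([proj(cam,v) for v in q])*S+S/2-.5
                 ~~~~^^^^^^^
  File "h.py", line 12, in proj
    c=cams.camera_info(cam); K=np.array(c["mtx"]); P=np.array(c["pose"])
ValueError: time passes only in moves, steps and waits
```

```bash
sed -i 's/cams.camera_info(cam)/info(cam)/' h.py; sed -i '3a import functools\n@functools.lru_cache(None)\ndef info(cam): return cams.camera_info(cam)' h.py; sed -i 's/    info=\[\]/    out=[]/; s/info.append/out.append/; s/return info$/return out/' h.py; sed -n 1,10p h.py; time python3 m1.py
```

```text
import numpy as np, cv2
from bench import arm, cams, look_for
from scipy.spatial.transform import Rotation as R
import functools
@functools.lru_cache(None)
def info(cam): return cams.camera_info(cam)
def ray(cam,px):
    c=info(cam); K=np.array(c["mtx"]); P=np.array(c["pose"])
    d=np.array([(px[0]-K[0,2])/K[0,0],(px[1]-K[1,2])/K[1,1]]); u=d.copy()
    for _ in range(20): u=d/(1+c["k1"]*(u@u))
raw [ 0.5526 -0.3261] 74.3 4.99
raw [ 0.5592 -0.4085] -85.8 5.0
raw [ 0.4592 -0.4166] 80.3 4.43
raw [ 0.4561 -0.3317] -54.0 4.44
top red [61, 135, 6, 4, 19] [ 63.3 136.4]
top red [109, 150, 8, 38, 88] [112.5 169.4]
top red [0, 183, 74, 149, 9880] [ 35.1 255.2]
top red [151, 217, 10, 9, 65] [155.5 221. ]
top red [121, 231, 9, 17, 60] [125.8 239.2]
side red [171, 68, 48, 67, 1847] [197.3 100.5]
side red [221, 93, 31, 8, 76] [235.3  96.6]
side red [119, 129, 11, 15, 101] [124.8 135.7]
side red [178, 147, 13, 13, 127] [184.  152.9]
real	0m3.839s
user	0m3.270s
sys	0m0.465s
```

```bash
cat >> h.py <<'E'
def brown(h):
    m=((h[...,0]>=3)&(h[...,0]<=18)&(h[...,1]>90)&(h[...,2]>40)).astype(np.uint8)
    n,l,st,ce=cv2.connectedComponentsWithStats(m)
    ok=[i for i in range(1,n) if 25<st[i,4]<900]
    return np.isin(l,ok).astype(np.uint8)
E
cat > m1.py <<'E'
from h import *
for p,f in raws(): print("raw",np.round(p[:2],4),round(np.degrees(p[2]),1),round(f,2))
h=np.array([112.5,169.4]);k=np.array([155.5,221.])
H=at_z("top",h,.253); Kn=at_z("top",k,.274)
print("H",H,"K",Kn, at_z("side",[235.3,96.6],.25))
# model: knob (-.132,0), handle (0,.13)
d=(H-Kn)[:2]; m=np.array([.132,.13]); 
print("yaw",np.degrees(np.arctan2(d[1],d[0])-np.arctan2(m[1],m[0])),np.linalg.norm(d),np.linalg.norm(m))
im=hsv("top");red=(((im[...,0]<5)|(im[...,0]>174))&(im[...,1]>150))
ys,xs=np.nonzero(red[148:192,106:120]); pts=np.array([at_z("top",[x+106,y+148],.253)[:2] for x,y in zip(xs,ys)])
v=np.linalg.svd(pts-pts.mean(0))[2][0];print("handle yaw",np.degrees(np.arctan(v[1]/v[0])),pts.mean(0),pts[:,0].min(),pts[:,0].max())
# black tray handle: dark strip near (285,187)
g=im[...,2][160:215,270:296]; print(g[::6].tolist())
E
python3 m1.py
```

```text
raw [ 0.5642 -0.416 ] -75.5 0.9
raw [ 0.5639 -0.3045] 74.0 0.62
raw [ 0.456  -0.4271] -98.0 0.94
raw [ 0.4453 -0.3069] -83.3 0.69
H [0.56518267 0.35137597 0.253     ] K [0.42582487 0.22905619 0.274     ] [0.56709679 0.35681168 0.25      ]
yaw -3.28795033604932 0.18542579574226845 0.18526737435393206
handle yaw -3.8888774734413083 [0.56503307 0.35156143] 0.5179049346448785 0.6180607799030766
[[169, 173, 176, 174, 173, 178, 181, 182, 180, 182, 182, 180, 182, 181, 181, 181, 181, 180, 180, 181, 180, 181, 181, 181, 181, 180], [181, 170, 160, 161, 135, 113, 108, 107, 107, 107, 107, 108, 112, 116, 119, 125, 145, 171, 183, 184, 183, 181, 177, 175, 174, 173], [178, 165, 149, 140, 118, 103, 98, 95, 94, 93, 93, 90, 86, 84, 78, 66, 54, 66, 109, 150, 168, 171, 170, 171, 172, 172], [172, 161, 153, 131, 107, 99, 99, 100, 101, 101, 100, 99, 101, 99, 87, 61, 44, 52, 95, 137, 154, 158, 157, 157, 158, 158], [171, 164, 160, 130, 102, 100, 102, 101, 100, 100, 101, 101, 101, 95, 76, 51, 40, 61, 103, 140, 155, 156, 155, 155, 153, 153], [170, 164, 162, 135, 105, 101, 101, 102, 101, 101, 102, 104, 104, 96, 72, 47, 46, 80, 127, 158, 166, 167, 167, 168, 167, 168], [165, 157, 139, 117, 102, 99, 100, 101, 101, 101, 104, 108, 108, 97, 69, 47, 52, 100, 149, 169, 174, 174, 175, 174, 174, 174], [166, 161, 131, 104, 98, 97, 96, 97, 95, 93, 93, 94, 93, 77, 54, 42, 59, 108, 158, 176, 179, 179, 180, 181, 181, 179], [158, 165, 151, 135, 131, 130, 131, 131, 129, 125, 122, 115, 114, 116, 133, 157, 168, 170, 171, 173, 173, 172, 173, 172, 176, 176], [151, 142, 119, 102, 97, 99, 99, 100, 99, 100, 104, 110, 112, 116, 135, 162, 176, 178, 178, 179, 178, 179, 179, 180, 180, 180]]
```

```bash
cat > v.py <<'E'
from h import *
def ov(cam,c,s,ps=[]):
    im=cams.snapshot(cam)[:,:,::-1].copy()
    im=cv2.resize(im,None,fx=6,fy=6,interpolation=cv2.INTER_CUBIC)
    for p in ps:
        r=(render(cam,p,.003)>.5).astype(np.uint8); r=cv2.resize(r,None,fx=6,fy=6)
        cs,_=cv2.findContours(r,0,1); cv2.drawContours(im,cs,-1,(0,255,0),1)
    im=im[c[1]*6:c[3]*6,c[0]*6:c[2]*6]
    return cv2.resize(im,(400,300))
ps=[p for p,f in raws()]
a=np.hstack([ov("top",(250,150,310,195),5),ov("side",(235,205,315,265),5)])
b=np.hstack([ov("top",(310,155,402,224),5,ps),ov("side",(235,285,355,375),5,ps)])
cv2.imwrite("pics/v1.png",np.vstack([a,b]))
E
python3 v.py
```

```text
(no output)
```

View pics/v1.png

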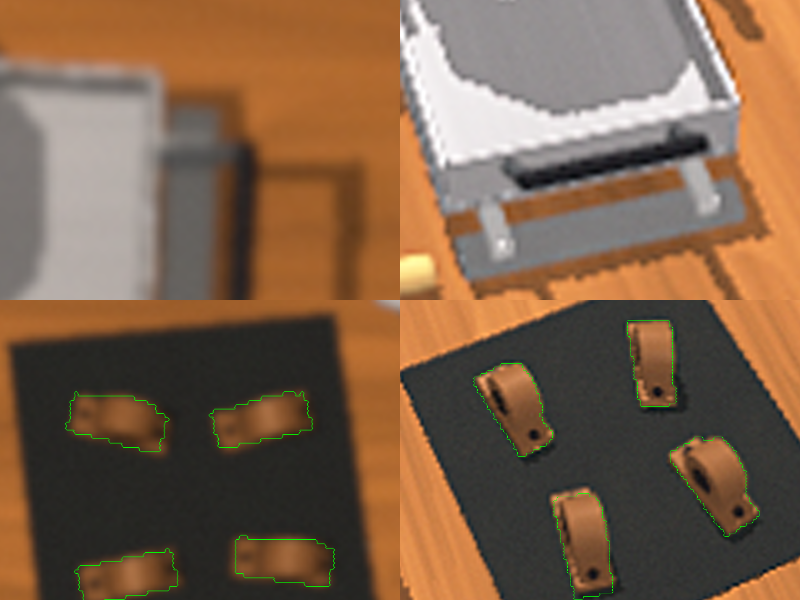

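Fits overlay all four castings well; the black tray bar shows at top (286.5,187). Tumbler origin is about (0.5575,0.2213), yaw −3.5°. I'll move to the knob.

```bash
cat >> h.py <<'E'
O=np.array([.5575,.2213]); YAW=-3.6
RT=R.from_euler("z",YAW,degrees=True).as_matrix()[:2,:2]
def loc(p): return RT.T@(np.array(p)[:2]-O)
def world(l): return O+RT@np.array(l)
def to(target_xy=None,z=None,yaw=None,tum=True):
    """how far: units of 30mm in tool axes as they stand (after yaw, if given), and turn units. z = grasp point height"""
    s=arm.sense(); e=s["ee_rot"]; y0=e[2]
    p=s["tcp_pos"]; l=loc(p); 
    print("t",round(s["clock"],1),"loc(mm)",np.round(l*1e3,1),"graspz",round((p[2]-.045)*1e3,1),"rot",np.round(e,1),"w",round(s["width"]*1e3,1),"F",np.round(s["ft_force"],1),"grip",round(s["grip_force"],1))
    if target_xy is not None:
        w=world(target_xy) if tum else np.array(target_xy)
        yt=y0 if yaw is None else yaw
        dy=(yt-y0+90)%180-90
        M=R.from_euler("xyz",[180,0,y0+dy],degrees=True).as_matrix()
        d=np.r_[w-p[:2],(z+.045-p[2]) if z is not None else 0]
        print("  shift units",np.round(M.T@d/.03,2),"turn units about z",round(-dy/30,2), "q6",round(s["qpos"][5],1))
E
python3 -c "
from h import *
p=at_z('top',[286.5,187],.09);print(loc(p),loc(at_z('side',[275,237.5],.09)))"
```

```text
[ 0.00295354 -0.35052515] [-0.00619141 -0.34881835]
```

carry_out --motion '[0.6, -0.4, -0.67, 0, 0, 0.2, 60, 0.6, -0.4, -0.67, 0, 0, 0.2, 60, 0.6, -0.4, -0.67, 0, 0, 0.2, 60, 0.6, -0.4, -0.67, 0, 0, 0.2, 60, 0.3, -0.85, 0, 0, 0, 0, 60, 0.3, -0.85, 0, 0, 0, 0, 60, 0.3, -0.85, 0, 0, 0, 0, 60, 0.3, -0.85, 0, 0, 0, 0, 60, 0.3, -0.85, 0, 0, 0, 0, 60, 0.3, -0.85, 0, 0, 0, 0, 60, 0.3, -0.85, 0, 0, 0, 0, 60, 0.3, -0.85, 0, 0, 0, 0, 60, 0.3, -0.85, 0, 0, 0, 0, 60, 0.3, -0.85, 0, 0, 0, 0, 60, 0.3, -0.85, 0, 0, 0, 0, 60, 0.3, -0.85, 0, 0, 0, 0, 60, 0, -0.85, 0, 0, 0, 0, 60, 0, -0.85, 0, 0, 0, 0, 60, 0, -0.85, 0, 0, 0, 0, 60, 0, 0, 0, 0, 0, 0, 60]'

```text
clock: 3.32
tcp_pos: [0.3837, -0.0771, 0.3835]
ee_rot: [-180.0, -0.0, -3.5]
ft_force: [1.1, -0.7, 1.1]
width: 0.0599
grip_force: 0.0
```

```bash
python3 -c "
from h import *
to((-.132,0),.266,-3.6)"
```

```text
t 3.3 loc(mm) [-154.7 -308.7] graspz 338.5 rot [-180.    -0.    -3.5] w 59.9 F [ 1.1 -0.7  1.1] grip 0.0
  shift units [  0.76 -10.29   2.42] turn units about z 0.0 q6 64.6
```

carry_out --motion '[0.06, -0.8, 0, 0, 0, 0, 60, 0.06, -0.8, 0, 0, 0, 0, 60, 0.06, -0.8, 0, 0, 0, 0, 60, 0.06, -0.8, 0, 0, 0, 0, 60, 0.06, -0.8, 0, 0, 0, 0, 60, 0.06, -0.8, 0, 0, 0, 0, 60, 0.06, -0.8, 0, 0, 0, 0, 60, 0.06, -0.8, 0, 0, 0, 0, 60, 0.06, -0.8, 0, 0, 0, 0, 60, 0.06, -0.8, 0, 0, 0, 0, 60, 0.06, -0.8, 0, 0, 0, 0, 60, 0.1, -0.8, 0, 0, 0, 0, 60, 0, -0.69, 0, 0, 0, 0, 60, 0, 0, 0, 0, 0, 0, 60, 0, 0, 0.5, 0, 0, 0, 60, 0, 0, 0.5, 0, 0, 0, 60, 0, 0, 0.5, 0, 0, 0, 60, 0, 0, 0.5, 0, 0, 0, 60, 0, 0, 0.4, 0, 0, 0, 60, 0, 0, 0, 0, 0, 0, 60]'

```text
clock: 4.98
tcp_pos: [0.4263, 0.2253, 0.3092]
ee_rot: [179.9, 0.2, -3.7]
ft_force: [-0.7, 0.3, -0.8]
width: 0.06
grip_force: 0.0
```

carry_out --motion '[0, 0, 0, 0, 0, 0, 40, 0, 0, 0, 0, 0, 0, 30, 0, 0, 0, 0, 0, 0, 10, 0, 0, 0, 0, 0, 0, 10, 0, 0, 0, 0, 0, 0, 10, 0, 0, 0, 0, 0, 0, 10, 0, 0, 0, 0, 0, 0, 10]'

```text
clock: 5.57
tcp_pos: [0.4269, 0.2293, 0.3117]
ee_rot: [-179.5, -0.1, -3.6]
ft_force: [2.3, 21.1, -3.7]
width: 0.0233
grip_force: 30.0
```

```bash
python3 -c "
from h import *
to((-.162,0),.266,-3.6)"
```

```text
t 5.6 loc(mm) [-130.9   -0.2] graspz 266.7 rot [-1.795e+02 -1.000e-01 -3.600e+00] w 23.3 F [ 2.3 21.1 -3.7] grip 30.0
  shift units [-1.04 -0.01  0.02] turn units about z 0.0 q6 107.5
```

carry_out --motion '[0, -0.12, 0, 0, 0, 0, 10, -0.25, 0, 0, 0, 0, 0, 10, -0.25, 0, 0, 0, 0, 0, 10, -0.25, 0, 0, 0, 0, 0, 10, -0.25, 0, 0, 0, 0, 0, 10, -0.1, 0, 0, 0, 0, 0, 10, 0, 0, 0, 0, 0, 0, 10, 0, 0, 0, 0, 0, 0, 10]'

```text
clock: 6.23
tcp_pos: [0.3961, 0.2322, 0.3117]
ee_rot: [-179.9, -0.5, -3.7]
ft_force: [18.8, 2.0, -5.1]
width: 0.0233
grip_force: 30.0
```

```bash
python3 -c "
from h import *
to((-.162,0),.266,-3.6)"
```

```text
t 6.2 loc(mm) [-161.8    0.7] graspz 266.7 rot [-179.9   -0.5   -3.7] w 23.3 F [18.8  2.  -5.1] grip 30.0
  shift units [-0.01  0.02  0.02] turn units about z -0.0 q6 109.3
```

carry_out --motion '[0.1, 0, 0, 0, 0, 0, 30, 0, 0, 0, 0, 0, 0, 40, 0, 0, 0, 0, 0, 0, 40, 0, 0, 0, 0, 0, 0, 40, 0, 0, -0.7, 0, 0, 0, 40, 0, 0, -0.7, 0, 0, 0, 40, 0, 0, -0.7, 0, 0, 0, 40, 0, 0, -0.7, 0, 0, 0, 40, 0.45, 0.9, 0, 0, 0, 0, 30, 0.45, 0.9, 0, 0, 0, 0, 30, 0.45, 0.9, 0, 0, 0, 0, 30, 0.45, 0.9, 0, 0, 0, 0, 30, 0.45, 0.9, 0, 0, 0, 0, 30, 0.45, 0.9, 0, 0, 0, 0, 30, 0.45, 0.9, 0, 0, 0, 0, 30, 0.45, 0.9, 0, 0, 0, 0, 30, 0.45, 0.9, 0, 0, 0, 0, 30, 0.45, 0.9, 0, 0, 0, 0, 30, 0.45, 0.9, 0, 0, 0, 0, 30, 0.45, 0.9, 0, 0, 0, 0, 30]'

```text
clock: 7.9
tcp_pos: [0.5378, -0.1029, 0.395]
ee_rot: [-180.0, 0.1, -3.7]
ft_force: [0.0, 0.9, 0.6]
width: 0.0299
grip_force: 0.0
```

carry_out --motion '[0, 0.9, 0, 0, 0, 0, 30, 0, 0, 0, 0, 0, 0, 30, 0, 0, 0, 0, 0, 0, 30]'

```text
clock: 8.15
tcp_pos: [0.5358, -0.1293, 0.3946]
ee_rot: [-180.0, 0.1, -3.8]
ft_force: [0.3, -1.0, 0.5]
width: 0.03
grip_force: 0.0
```

```bash
python3 -c "
from h import *
snap('side','s1',(130,80,360,270),3)
to((0,-.35),.088,-3.6)"
```

```text
t 8.2 loc(mm) [ 3.000e-01 -3.503e+02] graspz 350.0 rot [-180.     0.    -3.7] w 30.0 F [ 0.4 -0.1  0.4] grip 0.0
  shift units [-0.01 -0.01  8.73] turn units about z -0.0 q6 67.9
```

View pics/s1.png

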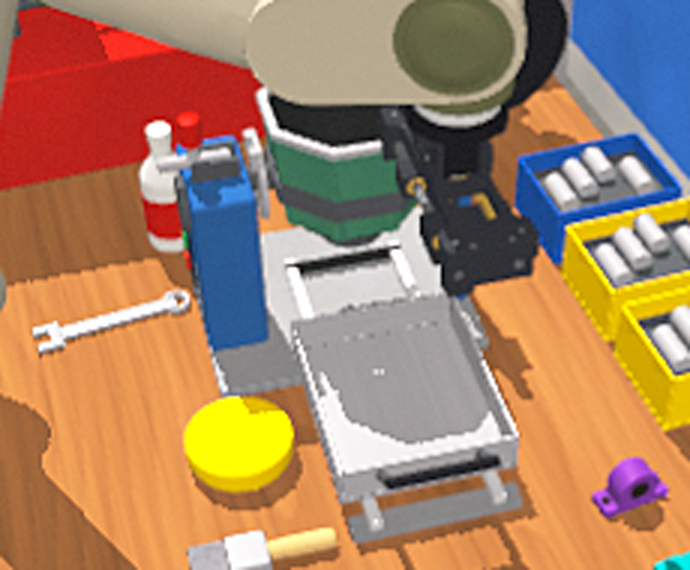

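The side view shows the bolt drawn, its knob at crop (188,130), and the tray still out with its handle bar at (440,468). I'll go down on the tray handle.

carry_out --motion '[0, 0, 0.85, 0, 0, 0, 30, 0, 0, 0.85, 0, 0, 0, 30, 0, 0, 0.85, 0, 0, 0, 30, 0, 0, 0.85, 0, 0, 0, 30, 0, 0, 0.85, 0, 0, 0, 30, 0, 0, 0.85, 0, 0, 0, 30, 0, 0, 0.85, 0, 0, 0, 30, 0, 0, 0.8, 0, 0, 0, 30, 0, 0, 0.5, 0, 0, 0, 30, 0, 0, 0.5, 0, 0, 0, 30, 0, 0, 0.5, 0, 0, 0, 30, 0, 0, 0.4, 0, 0, 0, 30, 0, 0, 0, 0, 0, 0, 30, 0, 0, 0, 0, 0, 0, 5, 0, 0, 0, 0, 0, 0, 5, 0, 0, 0, 0, 0, 0, 5, 0, 0, 0, 0, 0, 0, 5, 0, 0, 0, 0, 0, 0, 5, 0, 0, 0, 0, 0, 0, 5]'

```text
clock: 9.78
tcp_pos: [0.5364, -0.1286, 0.1367]
ee_rot: [180.0, -0.1, -3.7]
ft_force: [-1.0, 1.9, 6.2]
width: 0.0112
grip_force: 30.0
```

```bash
python3 -c "
from h import *
to((0,-.2),.088,-3.6)"
```

```text
t 9.8 loc(mm) [   0.9 -350.5] graspz 91.7 rot [ 1.8e+02 -1.0e-01 -3.7e+00] w 11.2 F [-1.   1.9  6.2] grip 30.0
  shift units [-0.03 -5.02  0.12] turn units about z -0.0 q6 67.9
```

carry_out --motion '[0, -0.4, 0, 0, 0, 0, 5, 0, -0.4, 0, 0, 0, 0, 5, 0, -0.4, 0, 0, 0, 0, 5, 0, -0.4, 0, 0, 0, 0, 5, 0, -0.4, 0, 0, 0, 0, 5, 0, -0.4, 0, 0, 0, 0, 5, 0, -0.4, 0, 0, 0, 0, 5, 0, -0.4, 0, 0, 0, 0, 5, 0, -0.4, 0, 0, 0, 0, 5, 0, -0.4, 0, 0, 0, 0, 5, 0, -0.4, 0, 0, 0, 0, 5, 0, -0.4, 0, 0, 0, 0, 5, 0, -0.1, 0, 0, 0, 0, 5, 0, -0.1, 0, 0, 0, 0, 5, 0, -0.1, 0, 0, 0, 0, 5, 0, 0, 0, 0, 0, 0, 5, 0, 0, 0, 0, 0, 0, 5]'

```text
clock: 11.2
tcp_pos: [0.5461, 0.015, 0.1362]
ee_rot: [179.0, 0.0, -3.7]
ft_force: [-9.0, -59.3, 1.6]
width: 0.0544
grip_force: 30.0
```

```bash
python3 -c "
from h import *
to((0,-.2),.088,-3.6)"
```

```text
t 11.2 loc(mm) [   1.5 -206.6] graspz 91.2 rot [179.    0.   -3.7] w 54.4 F [ -9.  -59.3   1.6] grip 30.0
  shift units [-0.05 -0.22  0.11] turn units about z -0.0 q6 83.8
```

carry_out --motion '[0, 0.15, 0, 0, 0, 0, 54, 0, 0.15, 0, 0, 0, 0, 54, 0, 0, 0, 0, 0, 0, 54]'

```text
clock: 11.45
tcp_pos: [0.5455, 0.0134, 0.136]
ee_rot: [179.9, -0.1, -3.8]
ft_force: [-1.2, -12.7, 1.2]
width: 0.0539
grip_force: 6.6
```

```bash
python3 -c "
from h import *
to((0,-.2),.088,-3.6)
snap('side','s2',(180,90,340,260),3.4)
snap('top','t2',(150,130,310,250),3.4)
a,b=cv2.imread('pics/s2.png'),cv2.imread('pics/t2.png');a=cv2.resize(a,(400,425));b=cv2.resize(b,(400,300));b=cv2.copyMakeBorder(b,0,125,0,0,0);cv2.imwrite('pics/v2.png',np.hstack([a,b]))"
```

```text
t 11.4 loc(mm) [   1.1 -208.2] graspz 91.0 rot [ 1.799e+02 -1.000e-01 -3.800e+00] w 53.9 F [ -1.2 -12.7   1.2] grip 6.6
  shift units [-0.04 -0.27  0.1 ] turn units about z -0.01 q6 82.8
```

View pics/v2.png

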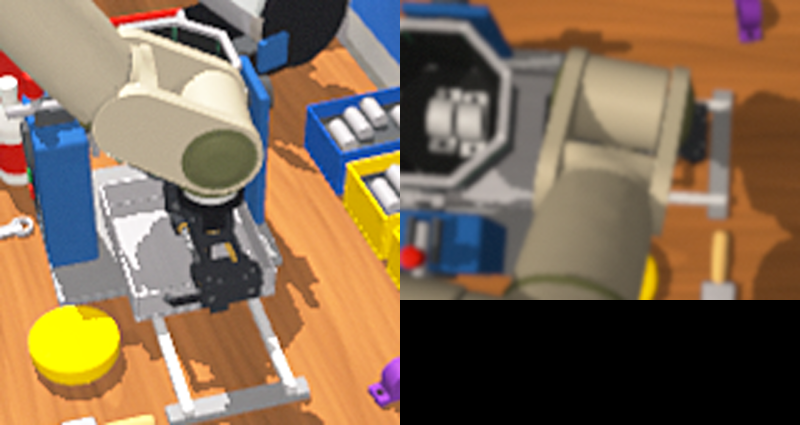

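carry_out --motion '[0, 0.2, 0, 0, 0, 0, 50, 0, 0.2, 0, 0, 0, 0, 40, 0, 0.2, 0, 0, 0, 0, 5, 0, 0, 0, 0, 0, 0, 5, 0, 0, 0, 0, 0, 0, 5, 0, 0, 0, 0, 0, 0, 5, 0, 0, 0, 0, 0, 0, 5]'

```text
clock: 12.13
tcp_pos: [0.544, -0.0064, 0.1356]
ee_rot: [179.5, 0.0, -3.6]
ft_force: [-7.2, -44.2, -1.9]
width: 0.0123
grip_force: 21.8
```

```bash
python3 -c "
from h import *
to((0,-.2),.088,-3.6)"
```

```text
t 12.1 loc(mm) [   0.9 -228.1] graspz 90.6 rot [179.5   0.   -3.6] w 12.3 F [ -7.2 -44.2  -1.9] grip 21.8
  shift units [-0.03 -0.94  0.09] turn units about z 0.0 q6 80.9
```

carry_out --motion '[0, 0.2, 0, 0, 0, 0, 20, 0, 0.1, 0, 0, 0, 0, 30, 0, 0, 0, 0, 0, 0, 30, 0, 0, 0, 0, 0, 0, 30, 0, 0, -0.5, 0, 0, 0, 30, 0, 0, -0.85, 0, 0, 0, 30, 0, 0, -0.85, 0, 0, 0, 30, 0, 0, -0.85, 0, 0, 0, 30, 0, 0, -0.85, 0, 0, 0, 30, 0, 0, -0.85, 0, 0, 0, 30, 0, 0, -0.85, 0, 0, 0, 30, 0, 0, -0.85, 0, 0, 0, 30, 0, 0, -0.85, 0, 0, 0, 30, 0, 0, -0.85, 0, 0, 0, 30, 0, 0, -0.85, 0, 0, 0, 30, 0, 0, -0.85, 0, 0, 0, 40, 0, 0, 0, 0, 0, 0, 40]'

```text
clock: 13.55
tcp_pos: [0.5437, -0.0113, 0.436]
ee_rot: [179.9, -0.5, -3.6]
ft_force: [-0.4, -0.0, 0.1]
width: 0.0394
grip_force: 0.0
```

```bash
python3 -c "
from h import *
to((0,.13),.36,-3.6)
snap('side','s3',(130,80,360,270),3)"
```

```text
t 13.6 loc(mm) [   0.9 -233. ] graspz 391.0 rot [179.9  -0.5  -3.6] w 39.4 F [-0.4 -0.   0.1] grip 0.0
  shift units [ -0.03 -12.1    1.03] turn units about z -0.0 q6 79.9
```

View pics/s3.png

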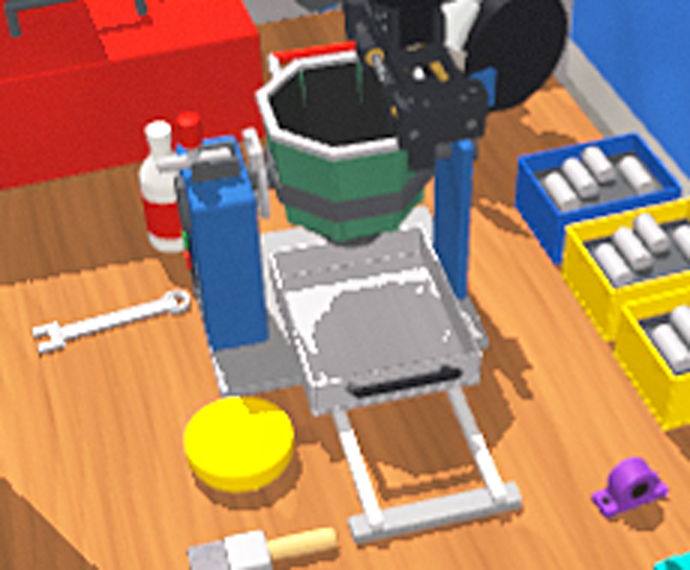

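carry_out --motion '[0, -0.8, 0, 0, 0, 0, 40, 0, -0.8, 0, 0, 0, 0, 40, 0, -0.8, 0, 0, 0, 0, 40, 0, -0.8, 0, 0, 0, 0, 40, 0, -0.8, 0, 0, 0, 0, 40, 0, -0.8, 0, 0, 0, 0, 40, 0, -0.8, 0, 0, 0, 0, 40, 0, -0.8, 0, 0, 0, 0, 40, 0, -0.8, 0, 0, 0, 0, 40, 0, -0.8, 0, 0, 0, 0, 40, 0, -0.8, 0, 0, 0, 0, 40, 0, -0.8, 0, 0, 0, 0, 40, 0, -0.8, 0, 0, 0, 0, 40, 0, -0.8, 0, 0, 0, 0, 40, 0, -0.9, 0, 0, 0, 0, 40, 0, 0, 0.5, 0, 0, 0, 40, 0, 0, 0.5, 0, 0, 0, 40, 0, 0, 0, 0, 0, 0, 40, 0, 0, 0, 0, 0, 0, 40]'

```text
clock: 15.18
tcp_pos: [0.5666, 0.3506, 0.3997]
ee_rot: [179.9, 0.2, -3.6]
ft_force: [0.3, 0.8, -0.1]
width: 0.0398
grip_force: 0.0
```

```bash
python3 -c "
from h import *
to((0,.13),.25,-3.6)
print(loc(at_z('side',[275,251],.012)))"
```

```text
t 15.2 loc(mm) [  0.9 129.6] graspz 354.7 rot [179.9   0.2  -3.6] w 39.8 F [ 0.3  0.8 -0.1] grip 0.0
  shift units [-0.03 -0.01  3.49] turn units about z -0.0 q6 115.2
[-0.00039412 -0.33468202]
```

carry_out --motion '[0, 0, 0.5, 0, 0, 0, 40, 0, 0, 0.5, 0, 0, 0, 40, 0, 0, 0.5, 0, 0, 0, 40, 0, 0, 0.5, 0, 0, 0, 40, 0, 0, 0.5, 0, 0, 0, 40, 0, 0, 0.5, 0, 0, 0, 40, 0, 0, 0.5, 0, 0, 0, 40, 0, 0, 0, 0, 0, 0, 40, 0, 0, 0, 0, 0, 0, 5, 0, 0, 0, 0, 0, 0, 5, 0, 0, 0, 0, 0, 0, 5, 0, 0, 0, 0, 0, 0, 5, 0, 0, 0, 0, 0, 0, 5]'

```text
clock: 16.27
tcp_pos: [0.567, 0.3511, 0.2971]
ee_rot: [-179.8, -0.1, -3.6]
ft_force: [0.5, 3.1, 1.6]
width: 0.0106
grip_force: 30.0
```

```bash
python3 -c "
from h import *
to((0,.13),.25,-3.6)
a=np.radians(22.93+np.linspace(0,135,35)); y=.1412*np.cos(a)/.03;z=.1412*np.sin(a)/.03
Y=np.round(-np.diff(y),2);Z=np.round(-np.diff(z),2)
print([(float(p),float(q)) for p,q in zip(Y,Z)],Y.sum(),-y[-1]+y[0],Z.sum())"
```

```text
t 16.3 loc(mm) [  1.3 130.2] graspz 252.1 rot [-1.798e+02 -1.000e-01 -3.600e+00] w 10.6 F [0.5 3.1 1.6] grip 30.0
  shift units [-0.04  0.01  0.07] turn units about z -0.0 q6 115.2
[(0.14, -0.3), (0.16, -0.29), (0.18, -0.27), (0.2, -0.26), (0.21, -0.25), (0.23, -0.23), (0.25, -0.22), (0.26, -0.2), (0.27, -0.18), (0.28, -0.16), (0.29, -0.14), (0.3, -0.12), (0.31, -0.1), (0.32, -0.08), (0.32, -0.05), (0.32, -0.03), (0.33, -0.01), (0.33, 0.01), (0.32, 0.04), (0.32, 0.06), (0.32, 0.08), (0.31, 0.1), (0.3, 0.12), (0.29, 0.14), (0.28, 0.16), (0.27, 0.18), (0.26, 0.2), (0.24, 0.22), (0.23, 0.23), (0.21, 0.25), (0.19, 0.26), (0.17, 0.28), (0.15, 0.29), (0.13, 0.3)] 8.690000000000001 8.696541082674774 0.030000000000000138
```

carry_out --motion '[0, 0.14, -0.3, 0, 0, 0, 5, 0, 0.16, -0.29, 0, 0, 0, 5, 0, 0.18, -0.27, 0, 0, 0, 5, 0, 0.2, -0.26, 0, 0, 0, 5, 0, 0.21, -0.25, 0, 0, 0, 5, 0, 0.23, -0.23, 0, 0, 0, 5, 0, 0.25, -0.22, 0, 0, 0, 5, 0, 0.26, -0.2, 0, 0, 0, 5, 0, 0.27, -0.18, 0, 0, 0, 5, 0, 0.28, -0.16, 0, 0, 0, 5, 0, 0.29, -0.14, 0, 0, 0, 5, 0, 0.3, -0.12, 0, 0, 0, 5, 0, 0.31, -0.1, 0, 0, 0, 5, 0, 0.32, -0.08, 0, 0, 0, 5, 0, 0.32, -0.05, 0, 0, 0, 5, 0, 0.32, -0.03, 0, 0, 0, 5, 0, 0.33, -0.01, 0, 0, 0, 5]'

```text
clock: 17.68
tcp_pos: [0.5582, 0.2209, 0.3859]
ee_rot: [-179.7, -0.3, -3.5]
ft_force: [0.1, 6.2, 5.5]
width: 0.0207
grip_force: 3.0
```

```bash
python3 -c "
from h import *
to((0,0),.336,-3.6)"
```

```text
t 17.7 loc(mm) [ 0.7 -0.3] graspz 340.9 rot [-179.7   -0.3   -3.5] w 20.7 F [0.1 6.2 5.5] grip 3.0
  shift units [-0.02 -0.01  0.16] turn units about z 0.0 q6 103.8
```

carry_out --motion '[0, 0, 0, 0, 0, 0, 5, 0, 0, 0, 0, 0, 0, 5, 0, 0, 0, 0, 0, 0, 5, 0, 0, 0, 0, 0, 0, 5, 0, 0, 0, 0, 0, 0, 5]'

```text
clock: 18.1
tcp_pos: [0.5584, 0.2208, 0.3848]
ee_rot: [-179.8, -0.2, -3.6]
ft_force: [0.1, 7.0, 8.1]
width: 0.011
grip_force: 29.9
```

```bash
python3 -c "
from h import *
to((0,0),.336,-3.6)"
```

```text
t 18.1 loc(mm) [ 0.9 -0.5] graspz 339.8 rot [-179.8   -0.2   -3.6] w 11.0 F [0.1 7.  8.1] grip 29.9
  shift units [-0.03 -0.02  0.13] turn units about z 0.0 q6 103.8
```

Gripped again. I'll do the second half of the arc.

carry_out --motion '[0, 0.33, 0.03, 0, 0, 0, 5, 0, 0.32, 0.05, 0, 0, 0, 5, 0, 0.32, 0.07, 0, 0, 0, 5, 0, 0.32, 0.08, 0, 0, 0, 5, 0, 0.31, 0.1, 0, 0, 0, 5, 0, 0.3, 0.12, 0, 0, 0, 5, 0, 0.29, 0.14, 0, 0, 0, 5, 0, 0.28, 0.16, 0, 0, 0, 5, 0, 0.27, 0.18, 0, 0, 0, 5, 0, 0.26, 0.2, 0, 0, 0, 5, 0, 0.24, 0.22, 0, 0, 0, 5, 0, 0.23, 0.23, 0, 0, 0, 5, 0, 0.21, 0.25, 0, 0, 0, 5, 0, 0.19, 0.26, 0, 0, 0, 5, 0, 0.17, 0.28, 0, 0, 0, 5, 0, 0.15, 0.29, 0, 0, 0, 5, 0, 0.13, 0.3, 0, 0, 0, 5, 0, 0.08, 0.2, 0, 0, 0, 5, 0, 0, 0, 0, 0, 0, 5, 0, 0, 0, 0, 0, 0, 5]'

```text
clock: 19.77
tcp_pos: [0.55, 0.0904, 0.2894]
ee_rot: [-179.6, -0.1, -3.6]
ft_force: [0.1, 16.4, 5.8]
width: 0.0097
grip_force: 29.2
```

```bash
python3 -c "
from h import *
to((0,-.131),.247,-3.6)
snap('side','s4',(130,80,360,270),3)"
```

```text
t 19.8 loc(mm) [   0.8 -131.1] graspz 244.4 rot [-1.796e+02 -1.000e-01 -3.600e+00] w 9.7 F [ 0.1 16.4  5.8] grip 29.2
  shift units [-0.03 -0.   -0.09] turn units about z 0.0 q6 90.6
```

View pics/s4.png

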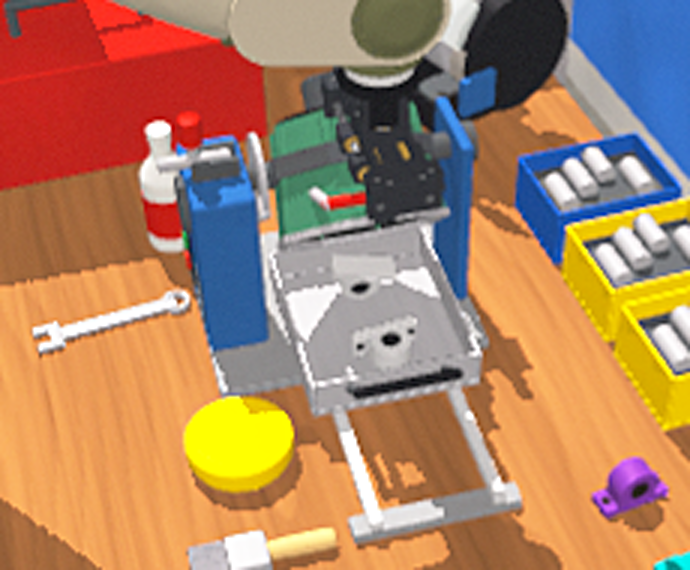

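Two finished blocks lie in the tray, at crop (360,275) and (390,345). I'll nudge further to confirm the stop.

carry_out --motion '[0, 0.04, 0.1, 0, 0, 0, 5, 0, 0.04, 0.1, 0, 0, 0, 5, 0, 0, 0, 0, 0, 0, 5, 0, 0, 0, 0, 0, 0, 5]'

```text
clock: 20.15
tcp_pos: [0.5505, 0.0901, 0.287]
ee_rot: [-179.4, -0.6, -3.5]
ft_force: [-3.0, 29.8, 25.9]
width: 0.0088
grip_force: 27.5
```

```bash
python3 -c "
from h import *
to((0,-.131),.247,-3.6)"
```

```text
t 20.1 loc(mm) [   1.3 -131.4] graspz 242.0 rot [-179.4   -0.6   -3.5] w 8.8 F [-3.  29.8 25.9] grip 27.5
  shift units [-0.04 -0.01 -0.17] turn units about z 0.0 q6 90.3
```

carry_out --motion '[0, -0.08, -0.22, 0, 0, 0, 5, 0, -0.08, -0.22, 0, 0, 0, 5, 0, -0.13, -0.3, 0, 0, 0, 5, 0, -0.15, -0.29, 0, 0, 0, 5, 0, -0.17, -0.28, 0, 0, 0, 5, 0, -0.19, -0.26, 0, 0, 0, 5, 0, -0.21, -0.25, 0, 0, 0, 5, 0, -0.23, -0.23, 0, 0, 0, 5, 0, -0.24, -0.22, 0, 0, 0, 5, 0, -0.26, -0.2, 0, 0, 0, 5, 0, -0.27, -0.18, 0, 0, 0, 5, 0, -0.28, -0.16, 0, 0, 0, 5, 0, -0.29, -0.14, 0, 0, 0, 5, 0, -0.3, -0.12, 0, 0, 0, 5, 0, -0.31, -0.1, 0, 0, 0, 5, 0, -0.32, -0.08, 0, 0, 0, 5, 0, -0.32, -0.06, 0, 0, 0, 5, 0, -0.32, -0.04, 0, 0, 0, 5, 0, -0.33, -0.01, 0, 0, 0, 5]'

```text
clock: 21.73
tcp_pos: [0.5589, 0.219, 0.3784]
ee_rot: [179.7, 0.4, -3.8]
ft_force: [4.3, -5.7, -20.2]
width: 0.0095
grip_force: 31.2
```

```bash
python3 -c "
from h import *
to((0,0),.336,-3.6)"
```

```text
t 21.7 loc(mm) [ 1.5 -2.2] graspz 333.4 rot [179.7   0.4  -3.8] w 9.5 F [  4.3  -5.7 -20.2] grip 31.2
  shift units [-0.05 -0.07 -0.09] turn units about z -0.01 q6 103.9
```

carry_out --motion '[0, -0.33, 0.06, 0, 0, 0, 5, 0, -0.32, 0.08, 0, 0, 0, 5, 0, -0.32, 0.1, 0, 0, 0, 5, 0, -0.32, 0.1, 0, 0, 0, 5, 0, -0.31, 0.1, 0, 0, 0, 5, 0, -0.3, 0.12, 0, 0, 0, 5, 0, -0.29, 0.14, 0, 0, 0, 5, 0, -0.28, 0.16, 0, 0, 0, 5, 0, -0.27, 0.18, 0, 0, 0, 5, 0, -0.26, 0.2, 0, 0, 0, 5, 0, -0.25, 0.22, 0, 0, 0, 5, 0, -0.23, 0.23, 0, 0, 0, 5, 0, -0.21, 0.25, 0, 0, 0, 5, 0, -0.2, 0.26, 0, 0, 0, 5, 0, -0.18, 0.27, 0, 0, 0, 5, 0, -0.16, 0.29, 0, 0, 0, 5, 0, -0.14, 0.3, 0, 0, 0, 5, 0, -0.04, 0.15, 0, 0, 0, 5, 0, 0, 0, 0, 0, 0, 5, 0, 0, 0, 0, 0, 0, 5]'

```text
clock: 23.4
tcp_pos: [0.5673, 0.3513, 0.2862]
ee_rot: [180.0, -0.0, -3.7]
ft_force: [5.2, 0.0, -4.3]
width: 0.0082
grip_force: 30.3
```

```bash
python3 -c "
from h import *
to((0,.13),.25,-3.6)"
```

```text
t 23.4 loc(mm) [  1.7 130.3] graspz 241.2 rot [180.   -0.   -3.7] w 8.2 F [ 5.2  0.  -4.3] grip 30.3
  shift units [-0.06  0.01 -0.29] turn units about z -0.0 q6 115.3
```

carry_out --motion '[0, 0, 0.15, 0, 0, 0, 5, 0, 0, 0.15, 0, 0, 0, 5, 0, 0, 0, 0, 0, 0, 5, 0, 0, 0, 0, 0, 0, 5]'

```text
clock: 23.73
tcp_pos: [0.5674, 0.3512, 0.285]
ee_rot: [-179.8, -0.6, -3.7]
ft_force: [-4.7, -8.0, 31.5]
width: 0.0082
grip_force: 30.0
```

```bash
python3 -c "
from h import *
to((0,.13),.25,-3.6)
im=hsv('top');red=(((im[...,0]<5)|(im[...,0]>174))&(im[...,1]>150))
ys,xs=np.nonzero(red[140:200,100:150]);print(xs.mean()+100,ys.mean()+140,len(xs))"
```

```text
t 23.7 loc(mm) [  1.7 130.3] graspz 240.0 rot [-179.8   -0.6   -3.7] w 8.2 F [-4.7 -8.  31.5] grip 30.0
  shift units [-0.06  0.01 -0.33] turn units about z -0.0 q6 115.3
113.66666666666667 151.0 3
```

carry_out --motion '[0, 0, -0.2, 0, 0, 0, 20, 0, 0, 0, 0, 0, 0, 40, 0, 0, 0, 0, 0, 0, 40, 0, 0, 0, 0, 0, 0, 40, 0, 0, -0.5, 0, 0, 0, 40, 0, 0, -0.75, 0, 0, 0, 40, 0, 0, -0.75, 0, 0, 0, 40, 0, 0, -0.75, 0, 0, 0, 40, 0, 0, -0.75, 0, 0, 0, 40, -0.69, 0.54, 0, 0, 0, 0, 60, -0.69, 0.54, 0, 0, 0, 0, 60, -0.69, 0.54, 0, 0, 0, 0, 60, -0.69, 0.54, 0, 0, 0, 0, 60, -0.69, 0.54, 0, 0, 0, 0, 60, -0.69, 0.54, 0, 0, 0, 0, 60, -0.69, 0.54, 0, 0, 0, 0, 60, -0.67, 0.54, 0, 0, 0, 0, 60, 0, 0, 0, 0, 0, 0, 60, 0, 0, 0, 0, 0, 0, 60]'

```text
clock: 25.37
tcp_pos: [0.3935, 0.2326, 0.3886]
ee_rot: [-180.0, 0.0, -3.7]
ft_force: [1.2, 1.0, 0.0]
width: 0.0599
grip_force: 0.0
```

```bash
python3 -c "
from h import *
to((-.162,0),.266,-3.6)
im=hsv('top');red=(((im[...,0]<5)|(im[...,0]>174))&(im[...,1]>150))
ys,xs=np.nonzero(red[140:200,100:130]);print(xs.mean()+100,ys.mean()+140,len(xs))"
```

```text
t 25.4 loc(mm) [-164.4    1. ] graspz 343.6 rot [-180.     0.    -3.7] w 59.9 F [1.2 1.  0. ] grip 0.0
  shift units [0.08 0.03 2.59] turn units about z -0.0 q6 109.4
112.51190476190476 169.0595238095238 84
```

carry_out --motion '[0.08, 0, 0.5, 0, 0, 0, 60, 0, 0, 0.5, 0, 0, 0, 60, 0, 0, 0.5, 0, 0, 0, 60, 0, 0, 0.5, 0, 0, 0, 60, 0, 0, 0.5, 0, 0, 0, 60, 0, 0, 0, 0, 0, 0, 40, 0, 0, 0, 0, 0, 0, 20, 0, 0, 0, 0, 0, 0, 10, 0, 0, 0, 0, 0, 0, 10, 0, 0, 0, 0, 0, 0, 10, 0, 0, 0, 0, 0, 0, 10, 0.2, 0, 0, 0, 0, 0, 10, 0.2, 0, 0, 0, 0, 0, 10, 0.2, 0, 0, 0, 0, 0, 10, 0.2, 0, 0, 0, 0, 0, 10, 0.2, 0, 0, 0, 0, 0, 10, 0.1, 0, 0, 0, 0, 0, 10, 0.05, 0, 0, 0, 0, 0, 10, 0, 0, 0, 0, 0, 0, 10, 0, 0, 0, 0, 0, 0, 10]'

```text
clock: 27.08
tcp_pos: [0.4274, 0.2304, 0.3139]
ee_rot: [179.9, 0.6, -3.6]
ft_force: [-26.2, -5.1, 17.2]
width: 0.0231
grip_force: 30.0
```

```bash
python3 -c "
from h import *
to((-.131,0),.266,-3.6)"
```

```text
t 27.1 loc(mm) [-130.4    0.9] graspz 268.9 rot [179.9   0.6  -3.6] w 23.1 F [-26.2  -5.1  17.2] grip 30.0
  shift units [-0.02  0.03  0.1 ] turn units about z -0.0 q6 107.9
```

carry_out --motion '[-0.12, 0, 0, 0, 0, 0, 30, 0, 0, 0, 0, 0, 0, 40, 0, 0, 0, 0, 0, 0, 40, 0, 0, 0, 0, 0, 0, 40, 0, 0, -0.7, 0, 0, 0, 40, 0, 0, -0.8, 0, 0, 0, 40, 0, 0, -0.8, 0, 0, 0, 40, 0, 0, -0.8, 0, 0, 0, 40, 0.44, 0.77, 0, 0, 0, 0, 30, 0.44, 0.77, 0, 0, 0, 0, 30, 0.44, 0.77, 0, 0, 0, 0, 30, 0.44, 0.77, 0, 0, 0, 0, 30, 0.44, 0.77, 0, 0, 0, 0, 30, 0.44, 0.77, 0, 0, 0, 0, 30, 0.44, 0.77, 0, 0, 0, 0, 30, 0.44, 0.77, 0, 0, 0, 0, 30, 0.44, 0.77, 0, 0, 0, 0, 30, 0.44, 0.77, 0, 0, 0, 0, 30, 0, 0, 0, 0, 0, 0, 30, 0, 0, 0, 0, 0, 0, 30]'

```text
clock: 28.75
tcp_pos: [0.5448, -0.0094, 0.4058]
ee_rot: [-180.0, 0.1, -3.8]
ft_force: [-0.7, 0.8, -0.1]
width: 0.0301
grip_force: 0.0
```

```bash
python3 -c "
from h import *
to((0.001,-.229),.089,-3.6)
h=hsv('top');red=(((h[...,0]<5)|(h[...,0]>174))&(h[...,1]>150)).astype(np.uint8)
n,l,st,ce=cv2.connectedComponentsWithStats(red);print([np.round(ce[i],1) for i in range(1,n) if st[i,4]>12])
snap('top','t5',(90,100,310,260),3.4)"
```

```text
t 28.8 loc(mm) [   1.8 -231.1] graspz 360.8 rot [-1.8e+02  1.0e-01 -3.8e+00] w 30.1 F [-0.7  0.8 -0.1] grip 0.0
  shift units [-0.03 -0.07  9.06] turn units about z -0.01 q6 80.3
[array([ 63. , 136.2]), array([112.5, 169.4]), array([ 35.1, 255.3]), array([155.4, 221. ]), array([125.8, 239.1])]
```

View pics/t5.png

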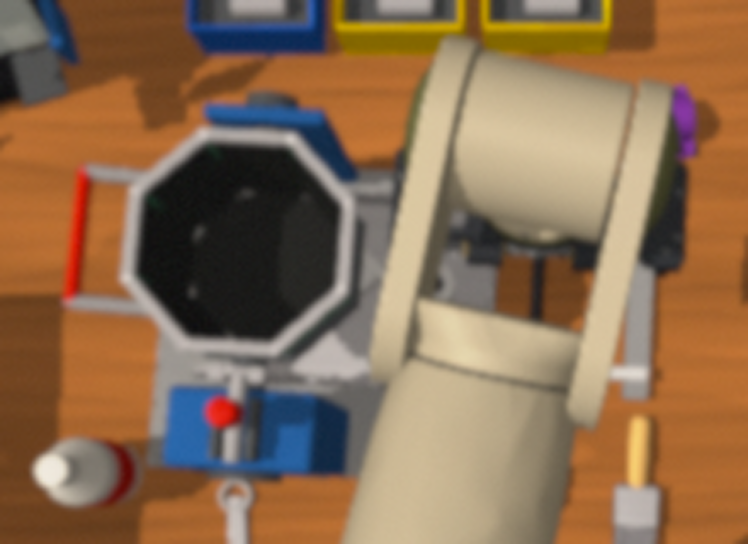

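The top view shows the barrel empty and level, with the knob back at its home pixel. Now the tray handle.

carry_out --motion '[0, -0.07, 0.85, 0, 0, 0, 30, 0, 0, 0.85, 0, 0, 0, 30, 0, 0, 0.85, 0, 0, 0, 30, 0, 0, 0.85, 0, 0, 0, 30, 0, 0, 0.85, 0, 0, 0, 30, 0, 0, 0.85, 0, 0, 0, 30, 0, 0, 0.85, 0, 0, 0, 30, 0, 0, 0.85, 0, 0, 0, 30, 0, 0, 0.6, 0, 0, 0, 30, 0, 0, 0.5, 0, 0, 0, 30, 0, 0, 0.5, 0, 0, 0, 30, 0, 0, 0.5, 0, 0, 0, 30, 0, 0, 0.1, 0, 0, 0, 30, 0, 0, 0, 0, 0, 0, 20, 0, 0, 0, 0, 0, 0, 5, 0, 0, 0, 0, 0, 0, 5, 0, 0, 0, 0, 0, 0, 5, 0, 0, 0, 0, 0, 0, 5, 0, 0, 0, 0, 0, 0, 5]'

```text
clock: 30.43
tcp_pos: [0.5445, -0.0077, 0.1375]
ee_rot: [179.8, -0.1, -3.7]
ft_force: [-0.6, -11.0, -1.2]
width: 0.0105
grip_force: 30.0
```

```bash
python3 -c "
from h import *
to((0.001,-.378),.089,-3.6)"
```

```text
t 30.4 loc(mm) [   1.4 -229.4] graspz 92.5 rot [ 1.798e+02 -1.000e-01 -3.700e+00] w 10.5 F [ -0.6 -11.   -1.2] grip 30.0
  shift units [-0.01  4.95  0.12] turn units about z -0.0 q6 80.6
```

carry_out --motion '[0, 0.2, 0, 0, 0, 0, 5, 0, 0.35, 0, 0, 0, 0, 5, 0, 0.35, 0, 0, 0, 0, 5, 0, 0.35, 0, 0, 0, 0, 5, 0, 0.35, 0, 0, 0, 0, 5, 0, 0.35, 0, 0, 0, 0, 5, 0, 0.35, 0, 0, 0, 0, 5, 0, 0.35, 0, 0, 0, 0, 5, 0, 0.35, 0, 0, 0, 0, 5, 0, 0.35, 0, 0, 0, 0, 5, 0, 0.35, 0, 0, 0, 0, 5, 0, 0.35, 0, 0, 0, 0, 5, 0, 0.35, 0, 0, 0, 0, 5, 0, 0.25, 0, 0, 0, 0, 5, 0, 0.15, 0, 0, 0, 0, 5, 0, 0.1, 0, 0, 0, 0, 5, 0, 0.1, 0, 0, 0, 0, 5, 0, 0.05, 0, 0, 0, 0, 5, 0, 0, 0, 0, 0, 0, 5, 0, 0, 0, 0, 0, 0, 5]'

```text
clock: 32.1
tcp_pos: [0.5345, -0.1578, 0.1374]
ee_rot: [-180.0, -0.1, -3.7]
ft_force: [-0.7, 6.2, 6.1]
width: 0.011
grip_force: 30.0
```

```bash
python3 -c "
from h import *
to((0.001,-.378),.089,-3.6)"
```

```text
t 32.1 loc(mm) [   0.9 -379.8] graspz 92.4 rot [-1.8e+02 -1.0e-01 -3.7e+00] w 11.0 F [-0.7  6.2  6.1] grip 30.0
  shift units [ 0.   -0.06  0.11] turn units about z -0.0 q6 65.0
```

carry_out --motion '[0, 0.1, 0, 0, 0, 0, 5, 0, 0.1, 0, 0, 0, 0, 5, 0, 0, 0, 0, 0, 0, 5, 0, 0, 0, 0, 0, 0, 5]'

```text
clock: 32.43
tcp_pos: [0.5344, -0.1585, 0.1372]
ee_rot: [-179.4, -0.0, -3.7]
ft_force: [7.2, 36.0, 11.8]
width: 0.0108
grip_force: 30.0
```

```bash
python3 -c "
from h import *
to((0.001,-.378),.089,-3.6)"
```

```text
t 32.4 loc(mm) [   0.8 -380.5] graspz 92.2 rot [-179.4   -0.    -3.7] w 10.8 F [ 7.2 36.  11.8] grip 30.0
  shift units [ 0.01 -0.08  0.11] turn units about z -0.0 q6 64.5
```

carry_out --motion '[0, -0.2, 0, 0, 0, 0, 20, 0, 0, 0, 0, 0, 0, 30, 0, 0, 0, 0, 0, 0, 30, 0, 0, 0, 0, 0, 0, 30, 0, 0, -0.5, 0, 0, 0, 30, 0, 0, -0.8, 0, 0, 0, 30, 0, 0, -0.8, 0, 0, 0, 30, 0, 0, -0.8, 0, 0, 0, 30, 0, 0, -0.8, 0, 0, 0, 50, 0, 0, -0.8, 0, 0, 0, 50, 0, 0, -0.8, 0, 0, 0, 50, 0, 0, 0, 0, 0, 0, 50]'

```text
clock: 33.43
tcp_pos: [0.5352, -0.1588, 0.3001]
ee_rot: [179.8, -0.4, -3.7]
ft_force: [0.4, -0.2, 0.9]
width: 0.05
grip_force: 0.0
```

```bash
cat >> h.py <<'E'
def plan(k=None):
    P=sorted([(round(f,2),*np.round(p[:2],4),round(float(np.degrees(p[2])),1)) for p,f in raws(("side","top"))],key=lambda q:-q[2])
    for i,q in enumerate(P):
        print(q); b=q[3]
        to(q[1:3],.035,b,tum=False)
    return P
E
python3 -c "
from h import *
snap('side','s6',s=1.5)
plan()"
```

```text
(np.float64(1.7), np.float64(0.5632), np.float64(-0.3042), 76.8)
t 33.6 loc(mm) [   0.5 -379.9] graspz 249.8 rot [-1.8e+02  1.0e-01 -3.7e+00] w 50.2 F [-0.4 -0.6 -0.6] grip 0.0
  shift units [-4.53  2.06  7.16] turn units about z -2.68 q6 65.1
(np.float64(0.84), np.float64(0.4452), np.float64(-0.3085), -78.2)
t 33.6 loc(mm) [   0.5 -379.9] graspz 249.8 rot [-1.8e+02  1.0e-01 -3.7e+00] w 50.2 F [-0.4 -0.6 -0.6] grip 0.0
  shift units [4.31 3.93 7.16] turn units about z 2.48 q6 65.1
(np.float64(0.46), np.float64(0.5641), np.float64(-0.4169), -77.7)
t 33.6 loc(mm) [   0.5 -379.9] graspz 249.8 rot [-1.8e+02  1.0e-01 -3.7e+00] w 50.2 F [-0.4 -0.6 -0.6] grip 0.0
  shift units [8.65 0.86 7.16] turn units about z 2.47 q6 65.1
(np.float64(0.79), np.float64(0.4559), np.float64(-0.4276), -97.3)
t 33.6 loc(mm) [   0.5 -379.9] graspz 249.8 rot [-1.8e+02  1.0e-01 -3.7e+00] w 50.2 F [-0.4 -0.6 -0.6] grip 0.0
  shift units [-9.25 -1.45  7.16] turn units about z -2.88 q6 65.1
```

View pics/s6.png

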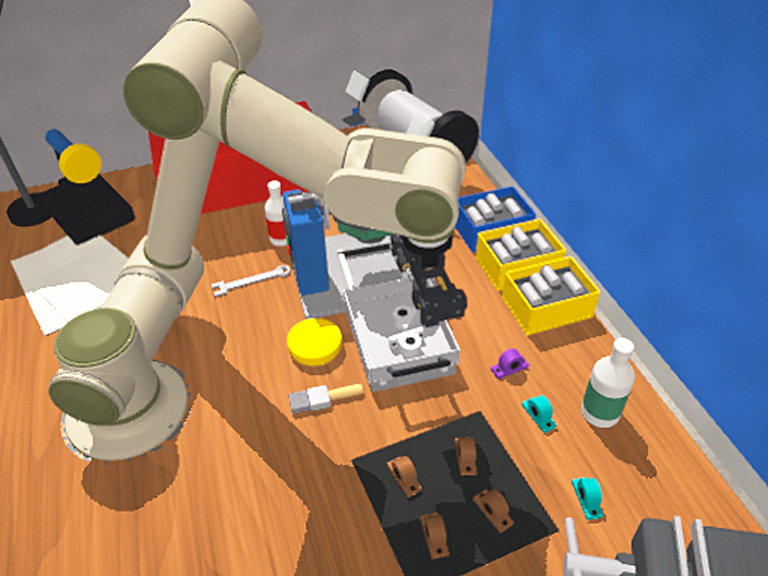

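Tray is out with both finished blocks in it, and the raw castings haven't moved. I'll pick the casting at (0.5635,−0.3045), yaw 75.5.

carry_out --motion '[0.25, 0.96, 0, 0, 0, 0, 60, 0.25, 0.96, 0, 0, 0, 0, 60, 0.25, 0.96, 0, 0, 0, 0, 60, 0.25, 0.96, 0, 0, 0, 0, 60, 0.25, 0.96, 0, 0, 0, 0, 60, 0, 0, 0.5, 0, 0, -0.22, 60, 0, 0, 0.5, 0, 0, -0.22, 60, 0, 0, 0.5, 0, 0, -0.22, 60, 0, 0, 0.5, 0, 0, -0.22, 60, 0, 0, 0.5, 0, 0, -0.22, 60, 0, 0, 0.5, 0, 0, -0.22, 60, 0, 0, 0.5, 0, 0, -0.22, 60, 0, 0, 0.5, 0, 0, -0.22, 60, 0, 0, 0.5, 0, 0, -0.22, 60, 0, 0, 0.3, 0, 0, -0.22, 60, 0, 0, 0, 0, 0, -0.22, 60, 0, 0, 0, 0, 0, -0.22, 60, 0, 0, 0, 0, 0, 0, 60, 0, 0, 0, 0, 0, 0, 60]'

```text
clock: 35.17
tcp_pos: [0.5623, -0.3036, 0.1503]
ee_rot: [-179.9, -0.0, 75.3]
ft_force: [-0.1, 0.4, 0.7]
width: 0.0601
grip_force: 0.0
```

```bash
python3 -c "
from h import *
to((.5637,-.3044),.035,75.5,tum=False)
M=raws(('side',))
for p,f in M: print(np.round(p,4),np.degrees(p[2]),f)"
```

```text
t 35.2 loc(mm) [  37.8 -523.5] graspz 105.3 rot [-179.9   -0.    75.3] w 60.1 F [-0.1  0.4  0.7] grip 0.0
  shift units [-0.02  0.05  2.34] turn units about z -0.01 q6 -24.3
[ 0.5621 -0.3072  1.3177] 75.49825158586027 0.22241215407848358
[ 0.4468 -0.3073 -1.3975] -80.07169871529715 0.09540173411369324
[ 0.5639 -0.4164 -1.304 ] -74.71441603186584 0.28726106882095337
[ 0.4568 -0.4238 -1.6621] -95.23366613840324 0.21732746064662933
```

carry_out --motion '[0, 0.05, 0.6, 0, 0, 0, 60, 0, 0, 0.6, 0, 0, 0, 60, 0, 0, 0.6, 0, 0, 0, 60, 0, 0, 0.5, 0, 0, 0, 60, 0, 0, 0, 0, 0, 0, 60, 0, 0, 0, 0, 0, 0, 40, 0, 0, 0, 0, 0, 0, 15, 0, 0, 0, 0, 0, 0, 15, 0, 0, 0, 0, 0, 0, 15, 0, 0, 0, 0, 0, 0, 15, 0, 0, 0, 0, 0, 0, 15]'

```text
clock: 36.13
tcp_pos: [0.5642, -0.304, 0.0832]
ee_rot: [180.0, 0.0, 75.5]
ft_force: [-1.9, -0.1, 3.4]
width: 0.0256
grip_force: 30.0
```

```bash
python3 -c "
from h import *
to((.5637,-.3044),.035,75.5,tum=False)"
```

```text
t 36.1 loc(mm) [  39.7 -523.8] graspz 38.2 rot [180.    0.   75.5] w 25.6 F [-1.9 -0.1  3.4] grip 30.0
  shift units [-0.02 -0.01  0.11] turn units about z 0.0 q6 -24.4
```

carry_out --motion '[0, 0, -0.5, 0, 0, 0, 15, 0, 0, -0.8, 0, 0, 0.22, 15, 0, 0, -0.8, 0, 0, 0.22, 15, 0, 0, -0.8, 0, 0, 0.22, 15, 0, 0, -0.8, 0, 0, 0.22, 15, 0, 0, -0.8, 0, 0, 0.22, 15, 0, 0, -0.8, 0, 0, 0.22, 15, 0, 0, -0.8, 0, 0, 0.22, 15, 0, 0, -0.8, 0, 0, 0.22, 15, 0, 0, -0.8, 0, 0, 0.22, 15, 0, 0, -0.8, 0, 0, 0.22, 15, 0, 0, -0.8, 0, 0, 0.22, 15, 0, 0, -0.8, 0, 0, 0.22, 15, -0.22, -0.9, -0.6, 0, 0, 0, 15, -0.22, -0.9, 0, 0, 0, 0, 15, -0.22, -0.9, 0, 0, 0, 0, 15, -0.22, -0.9, 0, 0, 0, 0, 15, -0.22, -0.9, 0, 0, 0, 0, 15, -0.22, -0.9, 0, 0, 0, 0, 15]'

```text
clock: 37.72
tcp_pos: [0.5344, -0.1384, 0.4033]
ee_rot: [-180.0, 0.0, -3.7]
ft_force: [-0.2, -0.4, -1.9]
width: 0.0259
grip_force: 30.0
```

carry_out --motion '[0, -0.9, 0, 0, 0, 0, 15, 0, -0.9, 0, 0, 0, 0, 15, 0, -0.9, 0, 0, 0, 0, 15, 0, -0.9, 0, 0, 0, 0, 15, 0, -0.9, 0, 0, 0, 0, 15, 0, -0.9, 0, 0, 0, 0, 15, 0, -0.9, 0, 0, 0, 0, 15, 0, -0.9, 0, 0, 0, 0, 15, 0, -0.9, 0, 0, 0, 0, 15, 0, -0.9, 0, 0, 0, 0, 15, 0, -0.9, 0, 0, 0, 0, 15, 0, -0.9, 0, 0, 0, 0, 15, 0, 0, 0, 0, 0, 0, 15, 0, 0, 0, 0, 0, 0, 15]'

```text
clock: 38.88
tcp_pos: [0.5555, 0.1846, 0.4031]
ee_rot: [180.0, 0.0, -3.6]
ft_force: [0.1, 0.6, -2.3]
width: 0.026
grip_force: 30.0
```

```bash
python3 -c "
from h import *
to((0,-.03),.238,-3.6)"
```

```text
t 38.9 loc(mm) [  0.4 -36.7] graspz 358.1 rot [180.    0.   -3.6] w 26.0 F [ 0.1  0.6 -2.3] grip 30.0
  shift units [-0.01 -0.22  4.  ] turn units about z 0.0 q6 100.4
```

carry_out --motion '[0, -0.2, 0.6, 0, 0, 0, 15, 0, 0, 0.6, 0, 0, 0, 15, 0, 0, 0.6, 0, 0, 0, 15, 0, 0, 0.6, 0, 0, 0, 15, 0, 0, 0.6, 0, 0, 0, 15, 0, 0, 0.6, 0, 0, 0, 15, 0, 0, 0.4, 0, 0, 0, 15, 0, 0, 0, 0, 0, 0, 15, 0, 0, 0, 0, 0, 0, 42, 0, 0, 0, 0, 0, 0, 42, 0, 0, 0, 0, 0, 0, 42, 0, 0, 0, 0, 0, 0, 42, 0, 0, -0.7, 0, 0, 0, 42, 0, 0, -0.8, 0, 0, 0, 42, 0, 0, -0.8, 0, 0, 0, 42, 0, 0, -0.8, 0, 0, 0, 42, 0, 0, -0.8, 0, 0, 0, 42, 0, 0, 0, 0, 0, 0, 42]'

```text
clock: 40.38
tcp_pos: [0.5564, 0.1897, 0.4061]
ee_rot: [-179.9, -0.5, -3.7]
ft_force: [0.3, 0.8, -0.1]
width: 0.0423
grip_force: 0.0
```

carry_out --motion '[-0.14, 0.9, 0, 0, 0, 0, 60, -0.14, 0.9, 0, 0, 0, 0, 60, -0.14, 0.9, 0, 0, 0, 0, 60, -0.14, 0.9, 0, 0, 0, 0, 60, -0.14, 0.9, 0, 0, 0, 0, 60, -0.14, 0.9, 0, 0, 0, 0, 60, -0.14, 0.9, 0, 0, 0, 0, 60, -0.14, 0.9, 0, 0, 0, 0, 60, -0.14, 0.9, 0, 0, 0, 0, 60, -0.14, 0.9, 0, 0, 0, 0, 60, -0.14, 0.9, 0, 0, 0, 0, 60, -0.14, 0.9, 0, 0, 0, 0, 60, -0.14, 0.9, 0, 0, 0, 0, 60, -0.14, 0.9, 0, 0, 0, 0, 60, -0.14, 0.9, 0, 0, 0, 0, 60, -0.14, 0.9, 0, 0, 0, 0, 60, -0.14, 0.9, 0, 0, 0, 0, 60, -0.14, 0.9, 0, 0, 0, 0, 60, 0, 0.6, 0, 0, 0, 0, 60]'

```text
clock: 41.97
tcp_pos: [0.4475, -0.3106, 0.4003]
ee_rot: [180.0, 0.0, -3.8]
ft_force: [0.5, 0.5, 0.8]
width: 0.0605
grip_force: 0.0
```

carry_out --motion '[0, 0, 0.6, 0, 0, 0.2125, 60, 0, 0, 0.6, 0, 0, 0.2125, 60, 0, 0, 0.6, 0, 0, 0.2125, 60, 0, 0, 0.6, 0, 0, 0.2125, 60, 0, 0, 0.6, 0, 0, 0.2125, 60, 0, 0, 0.6, 0, 0, 0.2125, 60, 0, 0, 0.6, 0, 0, 0.2125, 60, 0, 0, 0.6, 0, 0, 0.2125, 60, 0, 0, 0.6, 0, 0, 0.2125, 60, 0, 0, 0.6, 0, 0, 0.2125, 60, 0, 0, 0.6, 0, 0, 0.2125, 60, 0, 0, 0.6, 0, 0, 0.2125, 60, 0, 0, 0.6, 0, 0, 0, 60, 0, 0, 0.3, 0, 0, 0, 60, 0, 0, 0, 0, 0, 0, 60, 0, 0, 0, 0, 0, 0, 60]'

```text
clock: 43.3
tcp_pos: [0.4486, -0.3086, 0.1578]
ee_rot: [-180.0, -0.0, -80.1]
ft_force: [-0.3, 0.2, 1.0]
width: 0.06
grip_force: 0.0
```

```bash
cat > nx.py <<'E'
from h import *
for p,f in raws(('side',)):
    print(np.round(p[:2],4),round(np.degrees(p[2]),1),round(f,2),"loc",np.round(loc(p)*1e3,1)); to(p[:2],.035,np.degrees(p[2]),tum=False)
E
python3 nx.py; python3 -c "
from h import *
snap('top','t7',(60,100,410,250),2.2)"
```

```text
[ 0.4465 -0.3077] -80.7 0.28 loc [ -77.5 -535. ]
t 43.4 loc(mm) [ -75.3 -535.8] graspz 113.4 rot [-1.80e+02 -1.00e-01 -8.01e+01] w 59.8 F [-0.4  0.1  0.1] grip 0.0
  shift units [-0.05  0.07  2.61] turn units about z 0.02 q6 123.2
[ 0.5641 -0.4157] -75.9 0.1 loc [  46.6 -635.4]
t 43.4 loc(mm) [ -75.3 -535.8] graspz 113.4 rot [-1.80e+02 -1.00e-01 -8.01e+01] w 59.8 F [-0.4  0.1  0.1] grip 0.0
  shift units [ 4.39 -2.86  2.61] turn units about z -0.14 q6 123.2
[ 0.4559 -0.4249] -94.5 0.23 loc [ -60.8 -651.3]
t 43.4 loc(mm) [ -75.3 -535.8] graspz 113.4 rot [-1.80e+02 -1.00e-01 -8.01e+01] w 59.8 F [-0.4  0.1  0.1] grip 0.0
  shift units [ 3.84 -0.54  2.61] turn units about z 0.48 q6 123.2
```

View pics/t7.png

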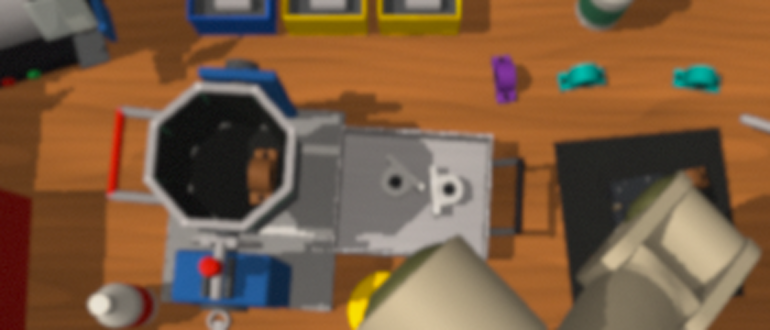

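The first casting stands in the barrel at crop (262,175), and the tray is out with 2 bright blocks. I'll take the next one.

carry_out --motion '[-0.05, 0.06, 0.6, 0, 0, 0, 60, 0, 0, 0.6, 0, 0, 0, 60, 0, 0, 0.6, 0, 0, 0, 60, 0, 0, 0.6, 0, 0, 0, 60, 0, 0, 0.15, 0, 0, 0, 60, 0, 0, 0, 0, 0, 0, 60, 0, 0, 0, 0, 0, 0, 40, 0, 0, 0, 0, 0, 0, 15, 0, 0, 0, 0, 0, 0, 15, 0, 0, 0, 0, 0, 0, 15, 0, 0, 0, 0, 0, 0, 15, 0, 0, 0, 0, 0, 0, 15]'

```text
clock: 44.4
tcp_pos: [0.4464, -0.3074, 0.0815]
ee_rot: [-180.0, -0.0, -80.2]
ft_force: [-1.4, 0.3, 4.4]
width: 0.0259
grip_force: 30.0
```

carry_out --motion '[0, 0, -0.5, 0, 0, 0, 15, 0, 0, -0.85, 0, 0, -0.2125, 15, 0, 0, -0.85, 0, 0, -0.2125, 15, 0, 0, -0.85, 0, 0, -0.2125, 15, 0, 0, -0.85, 0, 0, -0.2125, 15, 0, 0, -0.85, 0, 0, -0.2125, 15, 0, 0, -0.85, 0, 0, -0.2125, 15, 0, 0, -0.85, 0, 0, -0.2125, 15, 0, 0, -0.85, 0, 0, -0.2125, 15, 0, 0, -0.85, 0, 0, -0.2125, 15, 0, 0, -0.85, 0, 0, -0.2125, 15, 0, 0, -0.85, 0, 0, -0.2125, 15, 0, 0, -0.85, 0, 0, -0.2125, 15, 0.12, -0.9, 0, 0, 0, 0, 15, 0.12, -0.9, 0, 0, 0, 0, 15, 0.12, -0.9, 0, 0, 0, 0, 15, 0.12, -0.9, 0, 0, 0, 0, 15, 0.12, -0.9, 0, 0, 0, 0, 15, 0.12, -0.9, 0, 0, 0, 0, 15]'

```text
clock: 45.98
tcp_pos: [0.4782, -0.1457, 0.4018]
ee_rot: [-180.0, 0.0, -3.7]
ft_force: [-0.5, -0.4, -1.5]
width: 0.0259
grip_force: 30.0
```

carry_out --motion '[0.12, -0.9, 0, 0, 0, 0, 15, 0.12, -0.9, 0, 0, 0, 0, 15, 0.12, -0.9, 0, 0, 0, 0, 15, 0.12, -0.9, 0, 0, 0, 0, 15, 0.12, -0.9, 0, 0, 0, 0, 15, 0.12, -0.9, 0, 0, 0, 0, 15, 0.12, -0.9, 0, 0, 0, 0, 15, 0.12, -0.9, 0, 0, 0, 0, 15, 0.12, -0.9, 0, 0, 0, 0, 15, 0.12, -0.9, 0, 0, 0, 0, 15, 0.12, -0.9, 0, 0, 0, 0, 15, 0.12, -0.9, 0, 0, 0, 0, 15, 0.12, -0.9, 0, 0, 0, 0, 15, 0.12, -0.9, 0, 0, 0, 0, 15, 0.12, -0.9, 0, 0, 0, 0, 15, 0, 0, 0, 0, 0, 0, 15, 0, 0, 0, 0, 0, 0, 15]'

```text
clock: 47.4
tcp_pos: [0.5581, 0.2547, 0.4012]
ee_rot: [180.0, 0.1, -3.6]
ft_force: [0.0, 0.5, -1.3]
width: 0.0258
grip_force: 30.0
```

```bash
python3 -c "
from h import *
to((0,.033),.238,-3.6)"
```

```text
t 47.4 loc(mm) [-1.5 33.4] graspz 356.2 rot [ 1.8e+02  1.0e-01 -3.6e+00] w 25.8 F [ 0.   0.5 -1.3] grip 30.0
  shift units [0.05 0.01 3.94] turn units about z 0.0 q6 107.0
```

carry_out --motion '[0.05, 0, 0.6, 0, 0, 0, 15, 0, 0, 0.6, 0, 0, 0, 15, 0, 0, 0.6, 0, 0, 0, 15, 0, 0, 0.6, 0, 0, 0, 15, 0, 0, 0.6, 0, 0, 0, 15, 0, 0, 0.6, 0, 0, 0, 15, 0, 0, 0.3, 0, 0, 0, 15, 0, 0, 0, 0, 0, 0, 15, 0, 0, 0, 0, 0, 0, 42, 0, 0, 0, 0, 0, 0, 42, 0, 0, 0, 0, 0, 0, 42, 0, 0, 0, 0, 0, 0, 42, 0, 0, -0.7, 0, 0, 0, 42, 0, 0, -0.8, 0, 0, 0, 42, 0, 0, -0.8, 0, 0, 0, 42, 0, 0, -0.8, 0, 0, 0, 42, 0, 0, -0.8, 0, 0, 0, 42, 0, 0.5, 0, 0, 0, 0, 42]'

```text
clock: 48.9
tcp_pos: [0.5588, 0.24, 0.4073]
ee_rot: [-179.8, -0.5, -3.5]
ft_force: [0.9, 0.5, 1.1]
width: 0.042
grip_force: 0.0
```

carry_out --motion '[0, 0.95, 0, 0, 0, 0, 60, 0, 0.95, 0, 0, 0, 0, 60, 0, 0.95, 0, 0, 0, 0, 60, 0, 0.95, 0, 0, 0, 0, 60, 0, 0.95, 0, 0, 0, 0, 60, 0, 0.95, 0, 0, 0, 0, 60, 0, 0.95, 0, 0, 0, 0, 60, 0.1, 0.95, 0.3, 0, 0, 0, 60, 0.1, 0.95, 0.3, 0, 0, 0, 60, 0.1, 0.95, 0.3, 0, 0, 0, 60, 0.1, 0.95, 0.3, 0, 0, 0, 60, 0.1, 0.95, 0.3, 0, 0, 0, 60, 0.1, 0.95, 0.3, 0, 0, 0, 60, 0.1, 0.95, 0.3, 0, 0, 0, 60, 0.1, 0.95, 0.3, 0, 0, 0, 60, 0.2, 0.95, 0.3, 0, 0, 0, 60, 0.2, 0.95, 0.3, 0, 0, 0, 60, 0.2, 0.95, 0.3, 0, 0, 0, 60, 0.2, 0.95, 0.3, 0, 0, 0, 60, 0, 0.95, 0.3, 0, 0, 0, 60]'

```text
clock: 50.57
tcp_pos: [0.5701, -0.335, 0.2842]
ee_rot: [-180.0, -0.0, -3.7]
ft_force: [-0.0, -0.7, 0.3]
width: 0.0596
grip_force: 0.0
```

carry_out --motion '[0, 0.95, 0.3, 0, 0, 0, 60, 0, 0.95, 0.3, 0, 0, 0, 60, 0, 0.9, 0.3, 0, 0, 0, 60, 0, 0, 0.3, 0, 0, 0.22, 60, 0, 0, 0.3, 0, 0, 0.22, 60, 0, 0, 0.3, 0, 0, 0.22, 60, 0, 0, 0.3, 0, 0, 0.22, 60, 0, 0, 0.3, 0, 0, 0.22, 60, 0, 0, 0.3, 0, 0, 0.22, 60, 0, 0, 0.3, 0, 0, 0.22, 60, 0, 0, 0.3, 0, 0, 0.22, 60, 0, 0, 0, 0, 0, 0.22, 60, 0, 0, 0, 0, 0, 0.22, 60, 0, 0, 0, 0, 0, 0.2, 60, 0, 0, 0, 0, 0, 0, 60, 0, 0, 0, 0, 0, 0, 60]'

```text
clock: 51.9
tcp_pos: [0.5644, -0.4173, 0.186]
ee_rot: [180.0, 0.0, -75.5]
ft_force: [0.5, 0.7, 0.1]
width: 0.06
grip_force: 0.0
```

```bash
python3 nx.py
```

```text
[ 0.5641 -0.4159] -75.8 0.1 loc [  46.6 -635.5]
t 52.0 loc(mm) [  47.1 -636.8] graspz 141.0 rot [180.    0.  -75.5] w 60.0 F [-0.5  0.2 -0.3] grip 0.0
  shift units [-0.05  0.    3.53] turn units about z 0.01 q6 119.4
[ 0.4569 -0.4237] -96.0 0.08 loc [ -59.9 -650. ]
t 52.0 loc(mm) [  47.1 -636.8] graspz 141.0 rot [180.    0.  -75.5] w 60.0 F [-0.5  0.2 -0.3] grip 0.0
  shift units [0.59 3.54 3.53] turn units about z 0.68 q6 119.4
```

carry_out --motion '[-0.05, 0, 0.7, 0, 0, 0, 60, 0, 0, 0.7, 0, 0, 0, 60, 0, 0, 0.7, 0, 0, 0, 60, 0, 0, 0.7, 0, 0, 0, 60, 0, 0, 0.65, 0, 0, 0, 60, 0, 0, 0, 0, 0, 0, 60, 0, 0, 0, 0, 0, 0, 40, 0, 0, 0, 0, 0, 0, 15, 0, 0, 0, 0, 0, 0, 15, 0, 0, 0, 0, 0, 0, 15, 0, 0, 0, 0, 0, 0, 15, 0, 0, 0, 0, 0, 0, 15, 0, 0, -0.4, 0, 0, 0, 15, 0, 0, -0.6, 0, 0, 0, 15]'

```text
clock: 53.12
tcp_pos: [0.5639, -0.4151, 0.1117]
ee_rot: [179.9, 0.2, -75.7]
ft_force: [0.5, -0.4, -1.7]
width: 0.0256
grip_force: 30.0
```

carry_out --motion '[0, 0, -0.5, 0, 0, -0.22, 15, 0, 0, -0.5, 0, 0, -0.22, 15, 0, 0, -0.5, 0, 0, -0.22, 15, 0, 0, -0.5, 0, 0, -0.22, 15, 0, 0, -0.5, 0, 0, -0.22, 15, 0, 0, -0.5, 0, 0, -0.22, 15, 0, 0, -0.5, 0, 0, -0.22, 15, 0, 0, -0.5, 0, 0, -0.22, 15, 0, 0, -0.5, 0, 0, -0.22, 15, 0, 0, -0.5, 0, 0, -0.22, 15, 0, 0, -0.5, 0, 0, -0.2, 15, -0.1, -0.95, -0.6, 0, 0, 0, 15, -0.1, -0.95, -0.6, 0, 0, 0, 15, -0.1, -0.95, -0.6, 0, 0, 0, 15, -0.1, -0.95, -0.6, 0, 0, 0, 15, -0.1, -0.95, -0.6, 0, 0, 0, 15, -0.1, -0.95, -0.6, 0, 0, 0, 15, -0.1, -0.95, -0.6, 0, 0, 0, 15, -0.1, -0.95, -0.3, 0, 0, 0, 15, -0.1, -0.95, 0, 0, 0, 0, 15]'

```text
clock: 54.78
tcp_pos: [0.5534, -0.1564, 0.4158]
ee_rot: [179.9, -0.3, -3.7]
ft_force: [-0.5, 0.2, -1.5]
width: 0.0261
grip_force: 30.0
```

carry_out --motion '[-0.1, -0.95, 0, 0, 0, 0, 15, -0.1, -0.95, 0, 0, 0, 0, 15, -0.1, -0.95, 0, 0, 0, 0, 15, -0.1, -0.95, 0, 0, 0, 0, 15, -0.1, -0.95, 0, 0, 0, 0, 15, -0.1, -0.95, 0, 0, 0, 0, 15, 0, -0.95, 0, 0, 0, 0, 15, 0, -0.95, 0, 0, 0, 0, 15, 0, -0.95, 0, 0, 0, 0, 15, 0, -0.95, 0, 0, 0, 0, 15, 0, -0.95, 0, 0, 0, 0, 15, 0, -0.95, 0, 0, 0, 0, 15, 0, -0.95, 0, 0, 0, 0, 15, 0, 0, 0, 0, 0, 0, 15, 0, 0, 0, 0, 0, 0, 15]'

```text
clock: 56.03
tcp_pos: [0.5591, 0.2139, 0.4129]
ee_rot: [180.0, 0.0, -3.5]
ft_force: [-0.8, -0.3, -2.0]
width: 0.0259
grip_force: 30.0
```

```bash
python3 -c "
from h import *
to((0,.003),.238,-3.6)"
```

```text
t 56.0 loc(mm) [ 2.1 -7.2] graspz 367.9 rot [180.    0.   -3.5] w 25.9 F [-0.8 -0.3 -2. ] grip 30.0
  shift units [-0.07 -0.34  4.33] turn units about z 0.0 q6 103.2
```

carry_out --motion '[-0.07, -0.34, 0.6, 0, 0, 0, 15, 0, 0, 0.6, 0, 0, 0, 15, 0, 0, 0.6, 0, 0, 0, 15, 0, 0, 0.6, 0, 0, 0, 15, 0, 0, 0.6, 0, 0, 0, 15, 0, 0, 0.6, 0, 0, 0, 15, 0, 0, 0.6, 0, 0, 0, 15, 0, 0, 0.1, 0, 0, 0, 15, 0, 0, 0, 0, 0, 0, 15, 0, 0, 0, 0, 0, 0, 42, 0, 0, 0, 0, 0, 0, 42, 0, 0, 0, 0, 0, 0, 42, 0, 0, 0, 0, 0, 0, 42, 0, 0, -0.7, 0, 0, 0, 42, 0, 0, -0.8, 0, 0, 0, 42, 0, 0, -0.8, 0, 0, 0, 42, 0, 0, -0.8, 0, 0, 0, 42, 0, 0, -0.8, 0, 0, 0, 42, 0, 0.5, 0, 0, 0, 0, 42]'

```text
clock: 57.62
tcp_pos: [0.5573, 0.2096, 0.4057]
ee_rot: [-179.9, -0.5, -3.5]
ft_force: [1.1, 1.2, 0.3]
width: 0.0419
grip_force: 0.0
```

carry_out --motion '[-0.1, 0.95, 0, 0, 0, 0, 60, -0.1, 0.95, 0, 0, 0, 0, 60, -0.1, 0.95, 0, 0, 0, 0, 60, -0.1, 0.95, 0, 0, 0, 0, 60, -0.1, 0.95, 0, 0, 0, 0, 60, -0.1, 0.95, 0, 0, 0, 0, 60, -0.1, 0.95, 0, 0, 0, 0, 60, -0.1, 0.95, 0.3, 0, 0, 0, 60, -0.1, 0.95, 0.3, 0, 0, 0, 60, -0.1, 0.95, 0.3, 0, 0, 0, 60, -0.1, 0.95, 0.3, 0, 0, 0, 60, -0.1, 0.95, 0.3, 0, 0, 0, 60, -0.1, 0.95, 0.3, 0, 0, 0, 60, -0.1, 0.95, 0.3, 0, 0, 0, 60, -0.1, 0.95, 0.3, 0, 0, 0, 60, -0.1, 0.95, 0.3, 0, 0, 0, 60, -0.1, 0.95, 0.3, 0, 0, 0, 60, -0.1, 0.95, 0.3, 0, 0, 0, 60, -0.1, 0.95, 0.3, 0, 0, 0, 60, -0.1, 0.95, 0.3, 0, 0, 0, 60]'

```text
clock: 59.28
tcp_pos: [0.4599, -0.3582, 0.2829]
ee_rot: [-180.0, 0.0, -3.7]
ft_force: [0.2, 0.6, 0.7]
width: 0.06
grip_force: 0.0
```

carry_out --motion '[0, 0.95, 0.3, 0, 0, 0, 60, 0, 0.95, 0.3, 0, 0, 0, 60, 0, 0.4, 0.3, 0, 0, 0, 60, 0, 0, 0.3, 0, 0, 0.22, 60, 0, 0, 0.3, 0, 0, 0.22, 60, 0, 0, 0.3, 0, 0, 0.22, 60, 0, 0, 0.3, 0, 0, 0.22, 60, 0, 0, 0.3, 0, 0, 0.22, 60, 0, 0, 0.3, 0, 0, 0.22, 60, 0, 0, 0.3, 0, 0, 0.22, 60, 0, 0, 0.3, 0, 0, 0.22, 60, 0, 0, 0, 0, 0, 0.22, 60, 0, 0, 0, 0, 0, 0.22, 60, 0, 0, 0, 0, 0, 0.22, 60, 0, 0, 0, 0, 0, 0.22, 60, 0, 0, 0, 0, 0, 0.22, 60, 0, 0, 0, 0, 0, 0.2, 60, 0, 0, 0, 0, 0, 0, 60, 0, 0, 0, 0, 0, 0, 60]'

```text
clock: 60.87
tcp_pos: [0.4563, -0.4251, 0.1845]
ee_rot: [180.0, 0.0, -95.3]
ft_force: [-0.5, -0.4, -0.3]
width: 0.0597
grip_force: 0.0
```

```bash
python3 nx.py; python3 -c "
from h import *
snap('top','t8',(60,100,410,250),2.2)"
```

```text
[ 0.457  -0.4235] -96.0 0.07 loc [ -59.8 -649.9]
t 60.9 loc(mm) [ -60.3 -651.6] graspz 139.5 rot [180.    0.  -95.3] w 59.9 F [-0.   0.1  1.3] grip 0.0
  shift units [-0.06 -0.02  3.48] turn units about z 0.03 q6 131.4
```

View pics/t8.png

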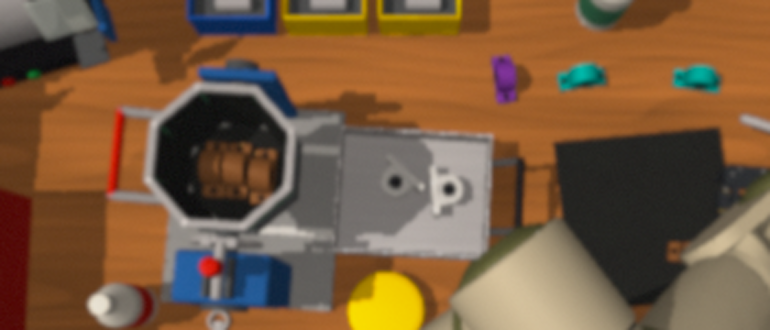

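The top view shows three castings in the barrel and the last one on the mat. I'll pick the fourth and set it on top.

carry_out --motion '[-0.06, 0, 0.7, 0, 0, 0, 60, 0, 0, 0.7, 0, 0, 0, 60, 0, 0, 0.7, 0, 0, 0, 60, 0, 0, 0.7, 0, 0, 0, 60, 0, 0, 0.6, 0, 0, 0, 60, 0, 0, 0, 0, 0, 0, 60, 0, 0, 0, 0, 0, 0, 40, 0, 0, 0, 0, 0, 0, 15, 0, 0, 0, 0, 0, 0, 15, 0, 0, 0, 0, 0, 0, 15, 0, 0, 0, 0, 0, 0, 15, 0, 0, 0, 0, 0, 0, 15, 0, 0, -0.4, 0, 0, 0, 15, 0, 0, -0.6, 0, 0, 0, 15]'

```text
clock: 62.13
tcp_pos: [0.4561, -0.4232, 0.112]
ee_rot: [179.9, 0.2, -95.5]
ft_force: [-0.1, -0.1, -1.0]
width: 0.0257
grip_force: 30.0
```

carry_out --motion '[0, 0, -0.5, 0, 0, -0.22, 15, 0, 0, -0.5, 0, 0, -0.22, 15, 0, 0, -0.5, 0, 0, -0.22, 15, 0, 0, -0.5, 0, 0, -0.22, 15, 0, 0, -0.5, 0, 0, -0.22, 15, 0, 0, -0.5, 0, 0, -0.22, 15, 0, 0, -0.5, 0, 0, -0.22, 15, 0, 0, -0.5, 0, 0, -0.22, 15, 0, 0, -0.5, 0, 0, -0.22, 15, 0, 0, -0.5, 0, 0, -0.22, 15, 0, 0, -0.5, 0, 0, -0.22, 15, 0, 0, -0.5, 0, 0, -0.22, 15, 0, 0, -0.5, 0, 0, -0.22, 15, 0, 0, -0.5, 0, 0, -0.2, 15, 0.1, -0.95, -0.6, 0, 0, 0, 15, 0.1, -0.95, -0.6, 0, 0, 0, 15, 0.1, -0.95, -0.6, 0, 0, 0, 15, 0.1, -0.95, -0.6, 0, 0, 0, 15, 0.1, -0.95, -0.4, 0, 0, 0, 15, 0.1, -0.95, 0, 0, 0, 0, 15]'

```text
clock: 63.8
tcp_pos: [0.4853, -0.2527, 0.4101]
ee_rot: [179.8, -0.2, -3.7]
ft_force: [1.4, -0.2, -1.4]
width: 0.0259
grip_force: 30.0
```

carry_out --motion '[0.1, -0.95, 0, 0, 0, 0, 15, 0.1, -0.95, 0, 0, 0, 0, 15, 0.1, -0.95, 0, 0, 0, 0, 15, 0.1, -0.95, 0, 0, 0, 0, 15, 0.1, -0.95, 0, 0, 0, 0, 15, 0.1, -0.95, 0, 0, 0, 0, 15, 0.1, -0.95, 0, 0, 0, 0, 15, 0.1, -0.95, 0, 0, 0, 0, 15, 0.1, -0.95, 0, 0, 0, 0, 15, 0.1, -0.95, 0, 0, 0, 0, 15, 0.1, -0.95, 0, 0, 0, 0, 15, 0.1, -0.95, 0, 0, 0, 0, 15, 0.1, -0.95, 0, 0, 0, 0, 15, 0.1, -0.95, 0, 0, 0, 0, 15, 0, -0.95, 0, 0, 0, 0, 15, 0, -0.95, 0, 0, 0, 0, 15, 0, -0.5, 0, 0, 0, 0, 15, 0, 0, 0, 0, 0, 0, 15, 0, 0, 0, 0, 0, 0, 15]'

```text
clock: 65.38
tcp_pos: [0.5572, 0.2133, 0.4069]
ee_rot: [180.0, 0.0, -3.6]
ft_force: [-0.2, 0.3, -1.4]
width: 0.0256
grip_force: 30.0
```

```bash
python3 -c "
from h import *
to((0,.0),.238,-3.6)"
```

```text
t 65.4 loc(mm) [ 0.2 -8. ] graspz 361.9 rot [180.    0.   -3.6] w 25.6 F [-0.2  0.3 -1.4] grip 30.0
  shift units [-0.01 -0.27  4.13] turn units about z 0.0 q6 103.2
```

carry_out --motion '[0, 0, 0.6, 0, 0, 0, 15, 0, 0, 0.6, 0, 0, 0, 15, 0, 0, 0.6, 0, 0, 0, 15, 0, 0, 0.6, 0, 0, 0, 15, 0, 0, 0.6, 0, 0, 0, 15, 0, 0, 0.6, 0, 0, 0, 15, 0, 0, 0.4, 0, 0, 0, 15, 0, 0, 0.1, 0, 0, 0, 15, 0, 0, 0, 0, 0, 0, 15, 0, 0, 0, 0, 0, 0, 42, 0, 0, 0, 0, 0, 0, 42, 0, 0, 0, 0, 0, 0, 42, 0, 0, 0, 0, 0, 0, 42, 0, 0, 0, 0, 0, 0, 42, 0, 0, -0.5, 0, 0, 0, 42, 0, 0, -0.8, 0, 0, 0, 42, 0, 0, -0.8, 0, 0, 0, 42, 0, 0, -0.8, 0, 0, 0, 42, 0, 0, -0.8, 0, 0, 0, 42, 0, 0, -0.5, 0, 0, 0, 42]'

```text
clock: 67.05
tcp_pos: [0.5575, 0.2131, 0.4125]
ee_rot: [-180.0, -0.2, -3.7]
ft_force: [0.4, 0.1, 0.9]
width: 0.042
grip_force: 0.0
```

carry_out --motion '[0, 0.9, 0, 0, 0, 0, 60, 0, 0.9, 0, 0, 0, 0, 60, 0, 0.9, 0, 0, 0, 0, 60, 0, 0.9, 0, 0, 0, 0, 60, 0, 0.9, 0, 0, 0, 0, 60, 0, 0.9, 0, 0, 0, 0, 60, 0, 0.9, 0, 0, 0, 0, 60, 0, 0.9, 0, 0, 0, 0, 60, -0.2, 0.9, 0, 0, 0, 0, 60, -0.2, 0.9, 0, 0, 0, 0, 60, -0.2, 0.9, 0, 0, 0, 0, 60, -0.2, 0.9, 0, 0, 0, 0, 60, -0.2, 0.9, 0, 0, 0, 0, 60, -0.2, 0.9, 0, 0, 0, 0, 60, -0.2, 0.9, 0, 0, 0, 0, 60, -0.2, 0.9, 0, 0, 0, 0, 60, -0.2, 0.9, 0, 0, 0, 0, 60, 0, 0, 0, 0, 0, 0, 60]'

```text
clock: 68.55
tcp_pos: [0.4732, -0.2452, 0.4092]
ee_rot: [180.0, 0.0, -3.9]
ft_force: [0.5, 0.2, -1.2]
width: 0.0601
grip_force: 0.0
```

```bash
python3 nx.py; python3 -c "
from h import *
to()
h=hsv('top');red=(((h[...,0]<5)|(h[...,0]>174))&(h[...,1]>150)).astype(np.uint8)
n,l,st,ce=cv2.connectedComponentsWithStats(red);print([np.round(ce[i],1) for i in range(1,n) if st[i,4]>12])
snap('top','t9',(60,100,410,250),2.2)"
```

```text
t 68.6 loc(mm) [ -54.4 -468.9] graspz 364.3 rot [-180.     0.    -3.9] w 60.0 F [0.1 1.1 0.2] grip 0.0
[array([ 63. , 136.1]), array([112.5, 169. ]), array([ 35.1, 255.2]), array([155.4, 221. ]), array([125.8, 239. ])]
```

View pics/t9.png

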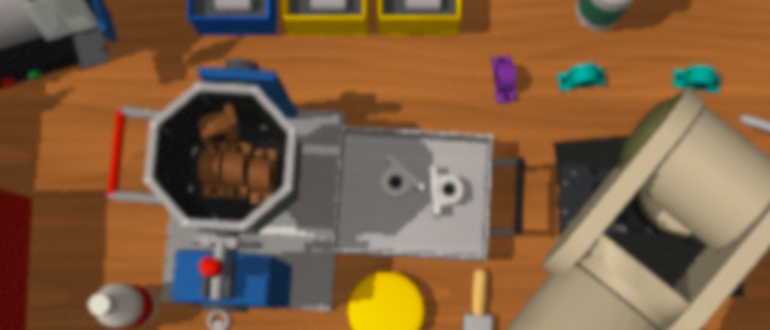

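All four castings are in the barrel, with the fourth leaning at crop (217,122). The bolt is home, the barrel is level, and the tray is out with both finished blocks. I'll hand it in.

```bash
python3 -c "
from h import *
print(arm.sign_off())"
```

```text
the job is handed in; nothing more can be done
None
```

The changeover is finished and handed in at about 69 s: both finished blocks are in the pulled-out tray, the lock bolt is home with the barrel level, and all four raw castings are in the barrel (three standing, one leaning against them); nothing else on the bench was touched.

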